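# Load the sample-carrier channels into the stacking cradle

### The job

Load the washed sample-carrier channels for the next run: pull the control box's knob fully out to its stop to put the sampler on hold; then lay the three open-up channels one in each groove of the cradle, flat on the groove floor and not overhanging its ends, and set each open-down channel (there are one or two) over two neighbouring ones, midway, so that its flanges drop into their troughs and it rests level and fully down. With the knob still out and the whole stack complete, push the knob fully home again; do not knock over or shove away the jar and the bottle that stand between the robot and the cradle.

Things in the scene. Friction and masses are not known exactly. Their poses are not given: they have to be found in the camera images.
- up1_mid (a point): loose aluminium U-channel, 120 mm long, 54 mm wide over its flanges, 40 mm high, web and flanges 4 mm thick (46 mm clear between the flanges), 160 g, lying open side up (web below) on the bench. Point: centre of its envelope, 20 mm above its lowest face; x along its length, z up as it lies. It can be gripped from above across its 54 mm width, or by one 4 mm flange.
- up2_mid (a point): loose aluminium U-channel, 120 mm long, 54 mm wide over its flanges, 40 mm high, web and flanges 4 mm thick (46 mm clear between the flanges), 160 g, lying open side up (web below) on the bench. Point: centre of its envelope, 20 mm above its lowest face; x along its length, z up as it lies. It can be gripped from above across its 54 mm width, or by one 4 mm flange.
- up3_mid (a point): loose aluminium U-channel, 120 mm long, 54 mm wide over its flanges, 40 mm high, web and flanges 4 mm thick (46 mm clear between the flanges), 160 g, lying open side up (web below) on the bench. Point: centre of its envelope, 20 mm above its lowest face; x along its length, z up as it lies. It can be gripped from above across its 54 mm width, or by one 4 mm flange.
- down1_mid (a point): loose aluminium U-channel, 120 mm long, 54 mm wide over its flanges, 40 mm high, web and flanges 4 mm thick (46 mm clear between the flanges), 160 g, lying open side down (web on top) on the bench. Point: centre of its envelope, 20 mm above its lowest face; x along its length, z up as it lies. It can be gripped from above across its 54 mm width, or by one 4 mm flange. One or two of the open-down channels are present.
- down2_mid (a point): loose aluminium U-channel, 120 mm long, 54 mm wide over its flanges, 40 mm high, web and flanges 4 mm thick (46 mm clear between the flanges), 160 g, lying open side down (web on top) on the bench. Point: centre of its envelope, 20 mm above its lowest face; x along its length, z up as it lies. It can be gripped from above across its 54 mm width, or by one 4 mm flange. One or two of the open-down channels are present.
- cradle_floor (a point): white plastic cradle fixed to the bench, 150 (its x) by 246 mm (its y); point: centre of the middle groove's floor, 6 mm above the bench; z up. Three flat grooves, 60 mm wide, 5 mm deep, run along x, centred at y = -84, 0, +84 mm; each takes one open-up channel (3 mm play either side; 30 mm between neighbouring channels).
- pair_plus (a point): point on the cradle midway between two grooves (y = +42 mm), where the underside centre of an open-down channel belongs: one flange in each neighbour's trough (4 mm play either side), its web on their inner flanges, its lowest face 4 mm above the groove floors. Axes as cradle_floor.
- pair_minus (a point): point on the cradle midway between two grooves (y = -42 mm), where the underside centre of an open-down channel belongs: one flange in each neighbour's trough (4 mm play either side), its web on their inner flanges, its lowest face 4 mm above the groove floors. Axes as cradle_floor.
- knob_head (a point): black pull-knob on top of a white control box (90 x 90 mm, 50 mm high, fixed to the bench). Point: centre of the round head, 36 mm in diameter, 24 mm tall, on a 14 mm stem; with the knob in it lies 78 mm above the bench, 28 mm above the box. It is pulled straight up and pushed straight down.
- knob (a joint): travel of the pull-knob in m: 0 = fully in (run), 0.025 = fully out against its stop (hold). It moves against about 5 N of friction and stays where it is left.
- jar_near: white jar with blue lid, 60 mm in diameter, 90 mm tall, standing on the bench, not part of the job; origin at the centre of its foot
- bottle_near: white bottle with blue cap, 60 mm in diameter, 110 mm tall, standing on the bench, not part of the job; origin at the centre of its foot

How it is judged:
On the way, in this order (a step that is already met when the one before it is completed fails the run):
1. the knob is pulled fully out (at least 21 of 25 mm) (value of joint knob above 0.021 m), for 0.2 s.
2. with the knob out, every open-up channel lies in a groove and every open-down channel is interlocked over two of them (z of up1_mid in the frame of cradle_floor between 0.017 and 0.023 m and x of up1_mid in the frame of cradle_floor between -0.017 and 0.017 m and angle between each of up1_mid, up2_mid, up3_mid, down1_mid, down2_mid's own z axis and vertical below 0.07 rad and angle between the x axis of each of up1_mid, up2_mid, up3_mid, down1_mid, down2_mid and the x axis of cradle_floor, either way round below 0.12 rad and (y of up1_mid in the frame of cradle_floor between -0.09 and -0.078 m or y of up1_mid in the frame of cradle_floor between -0.006 and 0.006 m or y of up1_mid in the frame of cradle_floor between 0.078 and 0.09 m) and z of up2_mid in the frame of cradle_floor between 0.017 and 0.023 m and x of up2_mid in the frame of cradle_floor between -0.017 and 0.017 m and (y of up2_mid in the frame of cradle_floor between -0.09 and -0.078 m or y of up2_mid in the frame of cradle_floor between -0.006 and 0.006 m or y of up2_mid in the frame of cradle_floor between 0.078 and 0.09 m) and z of up3_mid in the frame of cradle_floor between 0.017 and 0.023 m and x of up3_mid in the frame of cradle_floor between -0.017 and 0.017 m and (y of up3_mid in the frame of cradle_floor between -0.09 and -0.078 m or y of up3_mid in the frame of cradle_floor between -0.006 and 0.006 m or y of up3_mid in the frame of cradle_floor between 0.078 and 0.09 m) and z of down1_mid in the frame of cradle_floor between 0.021 and 0.027 m and x of down1_mid in the frame of cradle_floor between -0.017 and 0.017 m and (y of down1_mid in the frame of cradle_floor between -0.051 and -0.033 m or y of down1_mid in the frame of cradle_floor between 0.033 and 0.051 m) and z of down2_mid in the frame of cradle_floor between 0.021 and 0.027 m and x of down2_mid in the frame of cradle_floor between -0.017 and 0.017 m and (y of down2_mid in the frame of cradle_floor between -0.051 and -0.033 m or y of down2_mid in the frame of cradle_floor between 0.033 and 0.051 m) and value of joint knob above 0.021 m), for 0.3 s.
3. the knob is pushed home (under 4 mm) (value of joint knob below 0.004 m), for 0.2 s.
At the end, for the whole second after the job is handed in: Open-up channels on the groove floors (within 3 mm in height, 6 across, 17 along); each open-down one midway over two of them, fully down (3 mm in height, 9 across, 17 along); all level within 0.07 rad and parallel to the grooves within 0.12 rad; knob in to within 4 mm (z of up1_mid in the frame of cradle_floor between 0.017 and 0.023 m and x of up1_mid in the frame of cradle_floor between -0.017 and 0.017 m and angle between each of up1_mid, up2_mid, up3_mid, down1_mid, down2_mid's own z axis and vertical below 0.07 rad and angle between the x axis of each of up1_mid, up2_mid, up3_mid, down1_mid, down2_mid and the x axis of cradle_floor, either way round below 0.12 rad and (y of up1_mid in the frame of cradle_floor between -0.09 and -0.078 m or y of up1_mid in the frame of cradle_floor between -0.006 and 0.006 m or y of up1_mid in the frame of cradle_floor between 0.078 and 0.09 m) and z of up2_mid in the frame of cradle_floor between 0.017 and 0.023 m and x of up2_mid in the frame of cradle_floor between -0.017 and 0.017 m and (y of up2_mid in the frame of cradle_floor between -0.09 and -0.078 m or y of up2_mid in the frame of cradle_floor between -0.006 and 0.006 m or y of up2_mid in the frame of cradle_floor between 0.078 and 0.09 m) and z of up3_mid in the frame of cradle_floor between 0.017 and 0.023 m and x of up3_mid in the frame of cradle_floor between -0.017 and 0.017 m and (y of up3_mid in the frame of cradle_floor between -0.09 and -0.078 m or y of up3_mid in the frame of cradle_floor between -0.006 and 0.006 m or y of up3_mid in the frame of cradle_floor between 0.078 and 0.09 m) and z of down1_mid in the frame of cradle_floor between 0.021 and 0.027 m and x of down1_mid in the frame of cradle_floor between -0.017 and 0.017 m and (y of down1_mid in the frame of cradle_floor between -0.051 and -0.033 m or y of down1_mid in the frame of cradle_floor between 0.033 and 0.051 m) and z of down2_mid in the frame of cradle_floor between 0.021 and 0.027 m and x of down2_mid in the frame of cradle_floor between -0.017 and 0.017 m and (y of down2_mid in the frame of cradle_floor between -0.051 and -0.033 m or y of down2_mid in the frame of cradle_floor between 0.033 and 0.051 m) and value of joint knob below 0.004 m); the robot touches nothing.
It fails at once if the near bottle or jar is knocked over or shoved more than 8 cm (angle between any of jar_near, bottle_near's own z axis and vertical above 0.6 rad or distance of any of jar_near, bottle_near from where it was at the start of the episode above 0.08 m).
Of down1, down2 only 1 to 2 are there at a start; the rules pass over those that are not, and their reading is None.
At some moment in a run one of up1, up2, up3, down1, down2 may be knocked a few centimetres aside while the robot is not near it.
Once in a run the grip may slacken for a moment while it holds something.
It also fails if it takes over 210 s, if anything falls off the work surface, if the arm or the gripper's body presses on something with over 40 N, if the wrist force passes 120 N, or if a joint passes its speed limit or range.

### The arm

A 6-joint arm with a two-finger parallel gripper is mounted at the origin on the work surface. World frame = base frame: x ahead of the robot, y to its left, z up, the work surface at z = 0. Lengths are in m, angles in rad, forces in N, time in s.
With the tool pointing down it reaches from about 0.35 to 0.975 m from the base axis. Payload 4.9 kg.
Tool frame: the origin (TCP) lies at the very end of the fingers, on their centre line; the grasp point (between the pads) lies 19 mm behind it (ctrl.pinch_z is the distance from the TCP to the grasp point, in m); z points along the fingers, y is the direction in which the jaws open and shut (so a half turn about z gives the same grasp; the last joint's range is limited). The gripper opens to 85 mm and grips with 20 to 120 N. Pads are 22 mm wide; open, the fingers measure 114 mm over their backs; the gripper's body (76 mm by 85 mm) begins 54 mm behind the grasp point. The pads swing forward as they close: fully open they stand 13 mm farther back than shut.
Start: joints at [-1.332, 0.053, 1.613, -0, 1.476, -0.119], TCP at [0.219, -0.585, 0.21] pointing down, gripper open.
Joint ranges: [-3.01, 3.01], [-1.01, 2.22], [0.06, 2.58], [-1.02, 4.17], [0.09, 2.62], [-3.14, 3.14]. Speed limits (rad/s): [2.57, 2.57, 3.14, 3.14, 3.14, 3.14].

### API

Orientations are given as a rotation vector (axis times angle).
In Python, from station import ctrl gives the robot as it stands.
- The arm moves only by the tool carry_out, never from a script. Its argument "series" is a list of rows, each a list of 7 numbers: the shift along the world's x, y, z each as a share of 0.025 m, from -1 to 1, then the turn, a rotation vector about the world's x, y, z each as a share of 0.1 rad, from -1 to 1, then the opening, from 0 (shut) to 1 (fully open). A call has 1 to 12 rows; each row shifts and turns the commanded pose from where the row before left it; what a row does not reach is not made up. A row lasts 1/10 s, in which the tool goes at most 50 mm and 8.59 degrees, less where a joint would pass 70% of its speed; a pose out of reach is approached as far as the arm can. A call with a number of a shift or a turn outside -1 to 1 is refused whole. A call with a gripper value outside its range is refused whole. The fingers move at their own pace and stop on an object; "grip_force" is the grip in N (left out, the last holds). Time passes only in rows, so rows that do not move let the fingers close. It gives the time, the measured TCP pose, the force and the opening at its end, in the units of the state.
- ctrl.get_obs(): the state, without advancing time (a new reading comes with each control period).
- ctrl.get_image(name): name is "side" or "top" or "wrist"; returns a dict with "frame" (480x640x3 uint8, blue, green, red), "fx", "fy", "cx", "cy" (pixels), "k1" (the pictures are not rectified: a ray, as slopes to the right and down, at radius r is drawn at 1 + k1 r^2 times it, then the intrinsics apply), "R" (3x3) and "t" (3): a world point X has camera coordinates R X + t; the wrist camera has in their place "hand_eye" (4x4, takes a point from camera to tool coordinates, whose origin is the TCP and whose axes are the flange's). Camera axes: x right, y down, z forward; pixel columns grow to the right and rows downward; lengths in m; the calibration is good to about 2 mm. A picture is of the moment at which its call begins: read the wrist's pose just before it. There is no depth.
- ctrl.finish_job(): hands the job in, once; it reports no verdict.
Trained networks look in a picture, given as the dict that the camera call returned (one of the last four; its "shot" number tells which), for a name from the list of things; names that differ only in an ending like _2 or _b are one class to them, and where a whole thing is asked for, a point or a joint stands for the part that bears it (a point fixed in the world has none). Each returns a list of dicts, best first, with "p" (0 to 1); they miss things now and then, are a little off and sometimes report something else, mostly with a low value. They report only what shows in the picture. A call takes as long as a camera call.
- ctrl.trace(picture, name): "mask" (480x640 bool, what is visible of it) and "rect" ([left, top, width, height] as shares, 0 to 1, of the picture: columns of its width, rows of its height, round what is visible of it).
- ctrl.mark_of(picture, name): "position" ([column, row] as shares, 0 to 1, of the picture: columns of its width, rows of its height: a listed point, or the origin of a listed thing).
The state is a dict: "t": time; "q": joint angles; "dq": joint speeds; "effort": joint torques, N m; "tool_pos": TCP position; "tool_rot": TCP orientation; "contact_force": force on the tool from outside, world axes, zero at the start; "wrist_torque": the same for the moment, N m; "opening": finger opening in m.
Only numpy, scipy, OpenCV 4.12 (cv2) and the standard library are available. Lean on these libraries where they do the work, as an engineer would, in place of code of your own. Each camera call takes 0.05 s, during which the arm holds its last target.

## Working session

There is one attempt and no reset: what is moved stays moved. The work goes in short steps, Python scripts to look and compute and a tool call to move; the robot and the scene stay as the last step left them, time stands still between calls to the robot, and variables do not carry over. Pictures are saved under pics/ and viewed, and the job is handed in when it is done.

Besides the shell and the picture viewer there is one more tool, called after "Call:" as a command line: name --pt "numbers of a row" for each row, then --argument value for the rest. carry_out: Moves the arm, as the interface text tells. Shift numbers are shares of 0.025 m and turn numbers shares of 0.1 rad, none past 1 either way. Its arguments: {"type":"object","properties":{"series":{"type":"array"},"grip_force":{"type":"number"}},"required":["series"]}

```bash
ls; mkdir -p pics; python3 - <<'E'
from station import ctrl
import cv2,numpy as np
o=ctrl.get_obs()
for k,v in o.items(): print(k,np.round(v,4))
print(ctrl.pinch_z)
for n in ["side","top"]:
    p=ctrl.get_image(n)
    cv2.imwrite(f"pics/{n}0.png",p["frame"])
    print(n,p["fx"],p["fy"],p["cx"],p["cy"],p["k1"],np.round(p["R"],4).tolist(),np.round(p["t"],4).tolist())
    for nm in ["up1_mid","down1_mid","cradle_floor","pair_plus","pair_minus","knob_head","jar_near","bottle_near"]:
        try:
            m=ctrl.mark_of(p,nm)
            print(nm,[(round(d["p"],2),(np.array(d["position"])*[640,480]).round(1).tolist()) for d in m][:7])
        except Exception as e: print(nm,e)
E
```

```text
pics
t 0.0
q [-1.332   0.0534  1.6143 -0.      1.476  -0.119 ]
dq [ 0.0019  0.0004 -0.0007  0.0005 -0.0008 -0.0003]
effort [-4.00000e-04 -3.93679e+01 -3.70181e+01 -1.00000e-04  6.90000e-03
  0.00000e+00]
tool_pos [ 0.2187 -0.5848  0.2088]
tool_rot [-3.0895e+00 -5.5870e-01  2.0000e-04]
contact_force [-0.7778  0.1113  0.1388]
wrist_torque [ 0.0213  0.0293 -0.0111]
opening 0.0853
0.0187
side 441.5832123187148 441.5832123187148 319.79018922279397 241.42044530375426 -0.055124564634907024 [[-0.9634, -0.2676, -0.0179], [-0.1443, 0.5735, -0.8064], [0.226, -0.7742, -0.5911]] [0.489, 0.1258, 0.9497]
up1_mid [(0.69, [224.1, 349.9]), (0.55, [288.4, 245.1])]
down1_mid [(0.7, [368.2, 174.6])]
cradle_floor [(0.6, [285.7, 249.5])]
pair_plus [(0.8, [287.3, 255.7])]
pair_minus [(0.72, [294.3, 232.1])]
knob_head [(0.71, [258.4, 389.1])]
jar_near [(0.71, [347.0, 284.5]), (0.22, [292.0, 235.9])]
bottle_near [(0.97, [356.3, 246.8]), (0.59, [348.2, 284.1])]
top 604.4507162152106 604.4507162152106 318.7955801019866 250.90498024575984 0.0004290682670457572 [[-0.0183, -0.9998, 0.0056], [-0.9959, 0.0177, -0.0891], [0.089, -0.0072, -0.996]] [0.0135, 0.5319, 1.2441]
up1_mid [(0.6, [170.6, 216.7])]
down1_mid [(0.58, [524.0, 268.0])]
cradle_floor [(0.77, [340.8, 217.7])]
pair_plus [(0.57, [320.7, 221.5])]
pair_minus [(0.83, [359.9, 211.3]), (0.51, [521.8, 267.9])]
knob_head [(0.75, [113.0, 276.6])]
jar_near [(0.84, [295.9, 305.5])]
bottle_near [(0.83, [356.5, 300.1])]
```

View pics/top0.png

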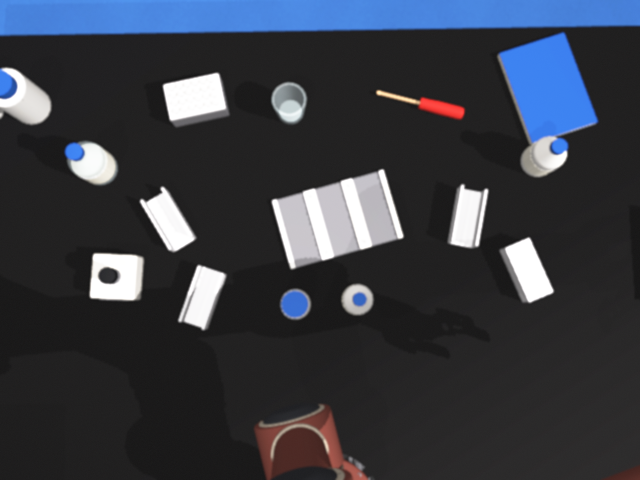

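View pics/side0.png

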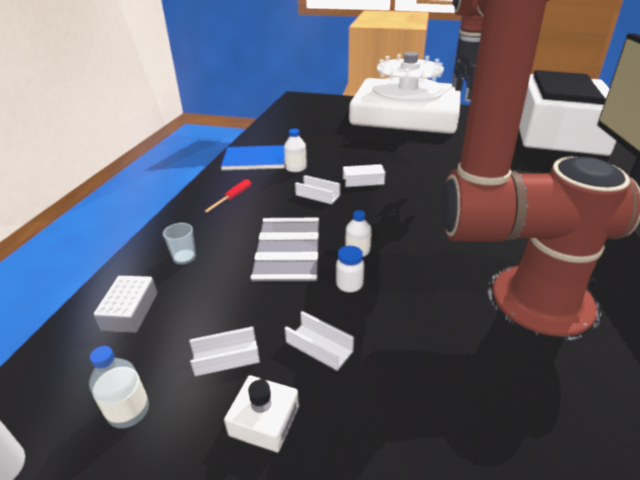

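```bash
cat > h.py <<'E'
from station import ctrl
import cv2,numpy as np
from scipy.spatial.transform import Rotation as Ro
from scipy.optimize import minimize
def cam(p,obs=None):
    if "hand_eye" in p:
        H=np.array(p["hand_eye"]); Rt=Ro.from_rotvec(obs["tool_rot"]).as_matrix()
        Rwc=Rt@H[:3,:3]; c=Rt@H[:3,3]+obs["tool_pos"]
        return Rwc.T,-Rwc.T@c
    return np.array(p["R"]),np.array(p["t"])
def proj(p,X,RT):
    X=np.atleast_2d(X)@RT[0].T+RT[1]
    s=X[:,:2]/X[:,2:]; r2=(s**2).sum(1,keepdims=True)
    s=s*(1+p["k1"]*r2)
    return s*[p["fx"],p["fy"]]+[p["cx"],p["cy"]]
def back(p,uv,RT,z):
    d=(np.array(uv,float)-[p["cx"],p["cy"]])/[p["fx"],p["fy"]]
    s=d.copy()
    for _ in range(20): s=d/(1+p["k1"]*(s@s))
    R,t=RT; c=-R.T@t; ray=R.T@np.array([s[0],s[1],1])
    return c+ray*(z-c[2])/ray[2]
def boxc(lx,ly,lz,c=(0,0,0)):
    return np.array([[sx*lx/2,sy*ly/2,sz*lz/2] for sx in(-1,1) for sy in(-1,1) for sz in(-1,1)])+c
def parts(kind):
    L=.12
    s=1 if kind=="up" else -1
    if kind=="up" or kind=="down":
        return [boxc(L,.054,.004,(0,0,-.018*s)),boxc(L,.004,.04,(0,.025,0)),boxc(L,.004,.04,(0,-.025,0))]
    if kind=="cradle": # origin groove floor
        return [boxc(.15,.246,.006,(0,0,-.003))]+[boxc(.15,w,.005,(0,y,.0025)) for y,w in((-.1185,.009),(-.042,.024),(.042,.024),(.1185,.009))]
    if kind=="box": return [boxc(.09,.09,.05)]
def Rz(a): return np.array([[np.cos(a),-np.sin(a),0],[np.sin(a),np.cos(a),0],[0,0,1]])
def render(p,RT,kind,x,y,z,a,shape=(480,640),S=8):
    m=np.zeros(shape,np.uint8)
    for b in parts(kind):
        uv=proj(p,b@Rz(a).T+[x,y,z],RT)
        h=cv2.convexHull((uv*S).astype(np.int32))
        cv2.fillConvexPoly(m,h,255,lineType=cv2.LINE_AA,shift=3)
    return m
def fit(views,kind,x,y,z,a,roi=45,reg=0):
    """views: list of (p,RT,mask float 0..1)"""
    cuts=[]
    for p,RT,m in views:
        u=proj(p,[[x,y,z]],RT)[0].astype(int)
        cuts.append((max(0,u[0]-roi),min(640,u[0]+roi),max(0,u[1]-roi),min(480,u[1]+roi)))
    def cost(v):
        s=0
        for (p,RT,m),(a0,a1,b0,b1) in zip(views,cuts):
            r=render(p,RT,kind,x+v[0]/100,y+v[1]/100,z,a+v[2]/5).astype(float)/255
            s+=np.abs(r-m)[b0:b1,a0:a1].sum()
        return s
    best=None
    v=np.zeros(3)
    for sc in (1.,.4,.15):
        r=minimize(cost,v,method="Nelder-Mead",options=dict(initial_simplex=v+sc*np.array([[0,0,0],[1,0,0],[0,1,0],[0,0,1.]]),xatol=.005,fatol=.5))
        v=r.x
    return x+v[0]/100,y+v[1]/100,a+v[2]/5,r.fun
def soft(frame,lo=40,hi=110):
    g=cv2.cvtColor(frame,cv2.COLOR_BGR2GRAY).astype(float)
    return np.clip((g-lo)/(hi-lo),0,1)
def shot(n):
    o=ctrl.get_obs(); p=ctrl.get_image(n); return o,p,cam(p,o)
E
python3 - <<'E'
from h import *
o,p,RT=shot("top"); m=soft(p["frame"])
o2,p2,RT2=shot("side")
for nm,uv,z,ang in [("up",(168,219),.02,1),("up",(203,297),.02,-.3),("up",(468,217),.02,-.1),("down",(527,270),.02,.4),("cradle",(338,219),.006,.2),("box",(117,276),.025,0)]:
    P=back(p,uv,RT,z+ (.015 if nm!="cradle" else 0))
    rs=[]
    for a0 in ([ang,-.5,.5] if nm in("up","down") else [ang]):
        roi=85 if nm=="cradle" else 45
        rs.append(fit([(p,RT,m)],nm,P[0],P[1],z,a0,roi))
    r=min(rs,key=lambda r:r[3])
    print(nm,np.round(r,4), "r=%.3f az=%.3f"%(np.hypot(r[0],r[1]),np.arctan2(r[1],r[0])))
for n,uv in (("jar",(295.9,305.5)),("bot",(356.5,300.1)),):
    print(n,back(p,uv,RT,0).round(3))
print("knob",back(p,(108,275),RT,.09).round(4),back(p,(113,276.6),RT,.078).round(4))
for n in("jar_near","bottle_near","knob_head","cradle_floor"):
    for q,R in((p,RT),(p2,RT2)):
        d=ctrl.mark_of(q,n)
        if d: print(n,round(d[0]["p"],2),back(q,np.array(d[0]["position"])*[640,480],R,{"k":.078,"c":.006}.get(n[0],0)).round(4))
E
```

```text
up [6.050000e-01 3.218000e-01 5.081000e-01 3.489639e+02] r=0.685 az=0.489
up [ 0.4408  0.2499 -0.3368 88.8   ] r=0.507 az=0.516
up [ 6.006000e-01 -3.130000e-01 -1.998000e-01  2.440333e+02] r=0.677 az=-0.480
down [  0.4845  -0.4313   0.3672 148.3661] r=0.649 az=-0.727
cradle [ 6.0200000e-01 -3.6800000e-02  2.5260000e-01  1.0947154e+03] r=0.603 az=-0.061
box [ 4.858000e-01  4.254000e-01 -6.870000e-02  3.401524e+02] r=0.646 az=0.719
jar [0.419 0.054 0.   ]
bot [ 0.428 -0.074  0.   ]
knob [0.4857 0.4217 0.09  ] [0.483  0.4159 0.078 ]
jar_near 0.75 [0.4192 0.0548 0.    ]
jar_near 0.73 [0.4234 0.0516 0.    ]
bottle_near 0.85 [ 0.4294 -0.0766  0.    ]
bottle_near 0.96 [ 0.4363 -0.079   0.    ]
knob_head 0.55 [0.4898 0.4258 0.078 ]
knob_head 0.94 [0.4897 0.4188 0.078 ]
cradle_floor 0.87 [ 0.5988 -0.0341  0.006 ]
```

```bash
cat >> h.py <<'E'
def overlay(p,RT,items,fn,crop=None,sc=1):
    f=cv2.resize(p["frame"],None,fx=sc,fy=sc,interpolation=cv2.INTER_CUBIC)
    for kind,x,y,z,a in items:
        for b in parts(kind):
            uv=proj(p,b@Rz(a).T+[x,y,z],RT)
            cv2.polylines(f,[cv2.convexHull(((uv+.5)*sc-.5).astype(np.float32)).astype(np.int32)],True,(0,0,255),1)
    if crop: f=f[crop[1]*sc:crop[3]*sc,crop[0]*sc:crop[2]*sc]
    cv2.imwrite(fn,f)
E
python3 - <<'E'
from h import *
o,p,RT=shot("top")
it=[("up",.605,.3218,.02,.508),("up",.4408,.2499,.02,-.3368),("up",.6006,-.313,.02,-.1998),("down",.4845,-.4313,.02,.3672),("cradle",.602,-.0368,.006,.2526),("box",.4858,.4254,.025,-.0687)]
overlay(p,RT,it,"pics/ov_a.png",(70,150,330,350),3)
overlay(p,RT,it,"pics/ov_b.png",(300,150,560,350),3)
E
```

```text
(no output)
```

View pics/ov_a.png

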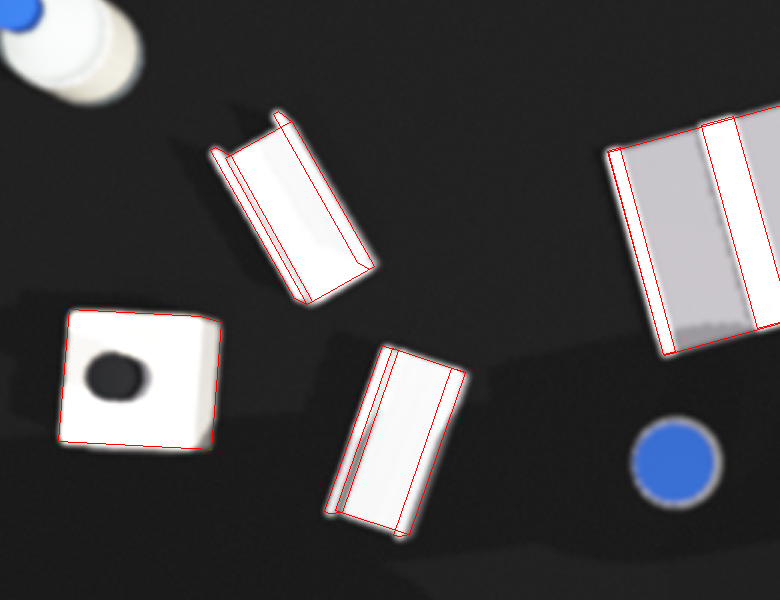

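View pics/ov_b.png

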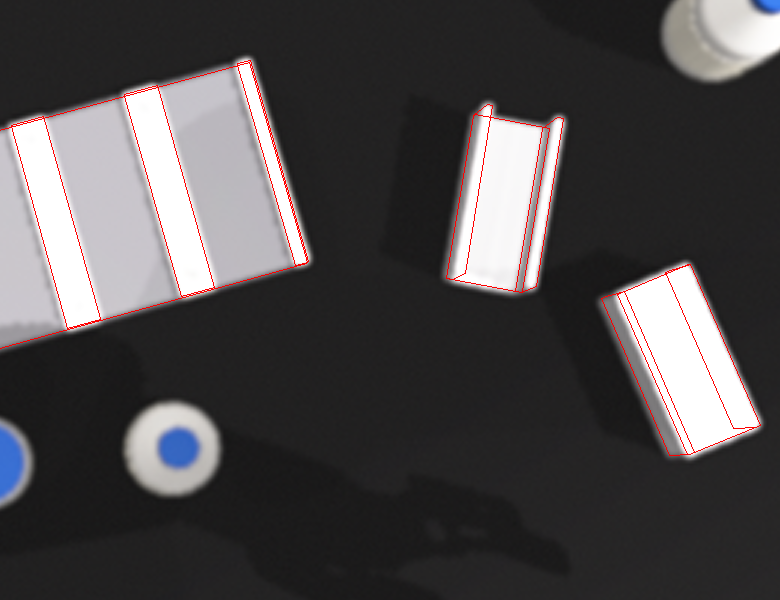

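```bash
python3 - <<'E'
from h import *
o,p,RT=shot("top"); m=soft(p["frame"])
for x0,y0,a0 in ((.6,-.316,-.1),(.605,-.32,-.15),(.6,-.32,-.2)):
    r=fit([(p,RT,m)],"up",x0,y0,.02,a0,40); print(np.round(r,4))
overlay(p,RT,[("up",r[0],r[1],.02,r[2])],"pics/ov_c.png",(420,160,520,260),5)
E
```

```text
[  0.6013  -0.3133  -0.2049 169.4776]
[  0.6008  -0.313   -0.1995 171.5078]
[  0.6012  -0.3133  -0.1998 192.9118]
```

View pics/ov_c.png

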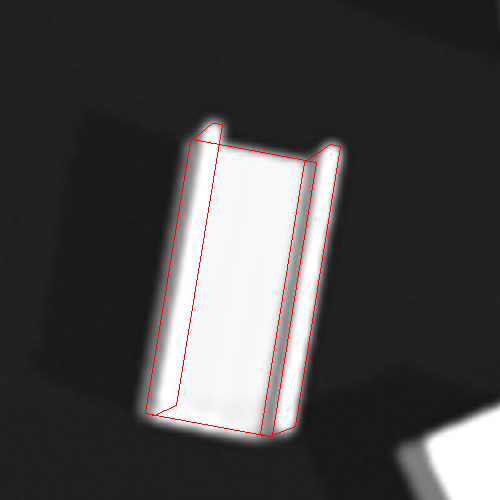

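Call:
carry_out --pt "1 0.7 0 0 0 -0.9 1" --pt "1 0.7 0 0 0 -0.9 1" --pt "1 0.7 0 0 0 -0.9 1" --pt "1 0.7 0 0 0 -0.9 1" --pt "1 0.7 0 0 0 -0.9 1" --pt "1 0.7 0 0 0 -0.9 1" --pt "1 0.7 0 0 0 0 1" --pt "1 0.7 0 0 0 0 1" --pt "1 0.7 0 0 0 0 1" --pt "1 0.7 0 0 0 0 1" --pt "1 0.7 0 0 0 0 1" --pt "1 0.7 0 0 0 0 1"

```text
t: 2.7
tool_pos: [0.5198, -0.3746, 0.2101]
tool_rot: [3.128, -0.286, 0.0]
contact_force: [0.8, -0.1, -0.5]
opening: 0.0856
```

Call:
carry_out --pt "0.8 0.6 0 0 0 -0.17 1" --pt "0.8 0.6 0 0 0 0 1" --pt "0.8 0.6 0 0 0 0 1" --pt "0.84 0.66 0 0 0 0 1" --pt "0 0 0 0 0 0 1" --pt "0 0 0 0 0 0 1"

```text
t: 3.3
tool_pos: [0.5999, -0.3137, 0.2098]
tool_rot: [3.126, -0.311, -0.001]
contact_force: [-0.3, -0.5, -0.2]
opening: 0.0852
```

```bash
python3 - <<'E'
from h import *
o,p,RT=shot("wrist"); m=soft(p["frame"])
print(o["tool_pos"].round(4) if hasattr(o["tool_pos"],'round') else o["tool_pos"],o["tool_rot"],p["k1"],p["fx"],np.round(p["hand_eye"],3).tolist())
r=fit([(p,RT,m)],"up",.601,-.313,.02,-.2,150); print(np.round(r,4))
overlay(p,RT,[("up",r[0],r[1],.02,r[2]),("cradle",.602,-.0368,.006,.2526)],"pics/w_c.png")
E
```

```text
[ 0.5999 -0.3137  0.2098] [ 3.12588966e+00 -3.10775634e-01 -8.33196737e-04] -0.017201325508304964 351.1491549998789 [[-0.0, -0.947, -0.321, 0.082], [1.0, 0.0, -0.001, -0.0], [0.001, -0.321, 0.947, -0.166], [0.0, 0.0, 0.0, 1.0]]
[ 5.98700000e-01 -3.10800000e-01 -2.12900000e-01  1.01496415e+04]
```

View pics/w_c.png

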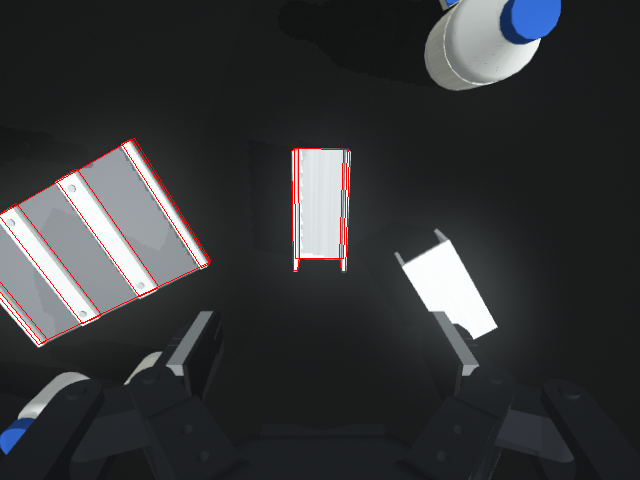

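Call:
carry_out --pt "0 0.06 -1 0 0 -0.06 1" --pt "0 0 -1 0 0 0 1" --pt "0 0 -1 0 0 0 1" --pt "0 0 -1 0 0 0 1" --pt "0 0 -1 0 0 0 1" --pt "0 0 -1 0 0 0 1" --pt "0 0 -1 0 0 0 1" --pt "0 0 -0.7 0 0 0 1" --pt "0 0 -0.45 0 0 0 1" --pt "0 0 0 0 0 0 1" --grip_force 50

```text
t: 4.35
tool_pos: [0.5985, -0.3121, 0.0044]
tool_rot: [-3.124, 0.323, 0.004]
contact_force: [-0.7, 0.2, 0.5]
opening: 0.0852
```

Call:
carry_out --pt "0 0 0 0 0 0 0" --pt "0 0 0 0 0 0 0" --pt "0 0 0 0 0 0 0" --pt "0 0 0 0 0 0 0" --pt "0 0 0 0 0 0 0" --pt "0 0 0 0 0 0 0" --pt "0 0 0 0 0 0 0" --pt "0 0 0 0 0 0 0"

```text
t: 5.15
tool_pos: [0.6013, -0.3133, 0.0086]
tool_rot: [3.123, -0.321, 0.005]
contact_force: [-0.5, 0.9, 6.9]
opening: 0.0521
```

Call:
carry_out --pt "0 0 0.5 0 0 0 0" --pt "0 0 1 0 0 0 0" --pt "0 0 1 0 0 0 0" --pt "0 0 1 0 0 0 0" --pt "0.1 0.5 1 0 0 0.5 0" --pt "0.1 1 1 0 0 0.6 0" --pt "0.1 1 0 0 0 0.6 0" --pt "0.1 1 0 0 0 0.6 0" --pt "0.1 1 0 0 0 0.6 0" --pt "0.1 1 0 0 0 0.6 0" --pt "0.1 1 0 0 0 0.6 0" --pt "0.1 0.8 0 0 0 0.4 0"

```text
t: 6.35
tool_pos: [0.6192, -0.1282, 0.1434]
tool_rot: [-3.117, -0.388, 0.002]
contact_force: [0.4, -0.1, -2.5]
opening: 0.0527
```

Call:
carry_out --pt "0.05 0.5 0 0 0 0.05 0" --pt "0 0 0 0 0 0 0" --pt "0 0 0 0 0 0 0"

```text
t: 6.65
tool_pos: [0.6209, -0.1178, 0.1437]
tool_rot: [3.117, 0.391, -0.001]
contact_force: [-0.2, 0.2, -1.8]
opening: 0.0527
```

```bash
cat >> h.py <<'E'
def frame_c(cr,x,y,a=None):
    d=Rz(cr[2]).T@np.array([x-cr[0],y-cr[1],0]); return d[:2]
def psi(o):
    M=Ro.from_rotvec(o["tool_rot"]).as_matrix(); return np.arctan2(M[1,0],M[0,0])
E
python3 - <<'E'
from h import *
o,p,RT=shot("wrist"); print(np.round(o["tool_pos"],4),psi(o).round(4),o["opening"])
cv2.imwrite("pics/w1.png",p["frame"])
overlay(p,RT,[("cradle",.602,-.0368,.006,.2526)],"pics/w1o.png")
E
```

```text
[ 0.6209 -0.1178  0.1437] 0.2494 0.05269271187738419
```

View pics/w1o.png

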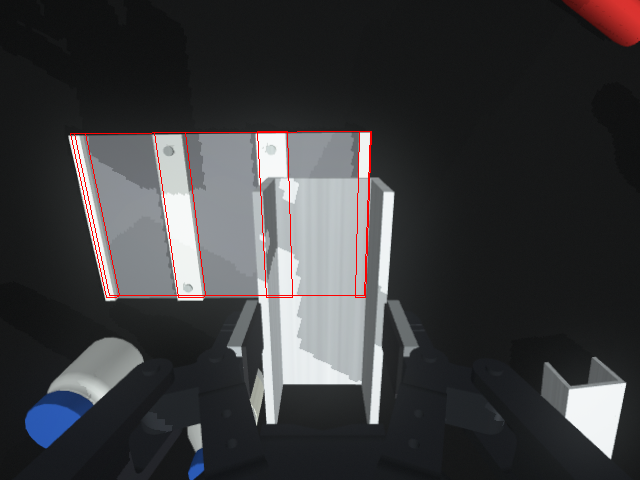

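Call:
carry_out --pt "0.08 -0.01 -1 0 0 0.03 0" --pt "0 0 -1 0 0 0 0" --pt "0 0 -1 0 0 0 0" --pt "0 0 -1 0 0 0 0" --pt "0 0 -0.4 0 0 0 0" --pt "0 0 -0.2 0 0 0 0" --pt "0 0 0 0 0 0 0" --pt "0 0 0 0 0 0 0"

```text
t: 7.5
tool_pos: [0.6242, -0.1182, 0.0304]
tool_rot: [3.116, 0.395, 0.004]
contact_force: [0.7, -0.0, -2.1]
opening: 0.0529
```

```bash
python3 - <<'E'
from h import *
o,p,RT=shot("wrist"); print(np.round(o["tool_pos"],4),psi(o).round(4),o["opening"],o["contact_force"])
g=frame_c((.602,-.0368,.2526),*o["tool_pos"][:2]); print(g.round(4))
z=o["tool_pos"][2]-.0086+.02
X=(.602-.0,)
overlay(p,RT,[("cradle",.602,-.0368,.006,.2526),("up",o["tool_pos"][0],o["tool_pos"][1],z,psi(o))],"pics/w2o.png")
E
```

```text
[ 0.6242 -0.1182  0.0304] 0.2525 0.05293595356360032 [ 0.71143675 -0.03311172 -2.1190629 ]
[ 0.0012 -0.0844]
```

View pics/w2o.png

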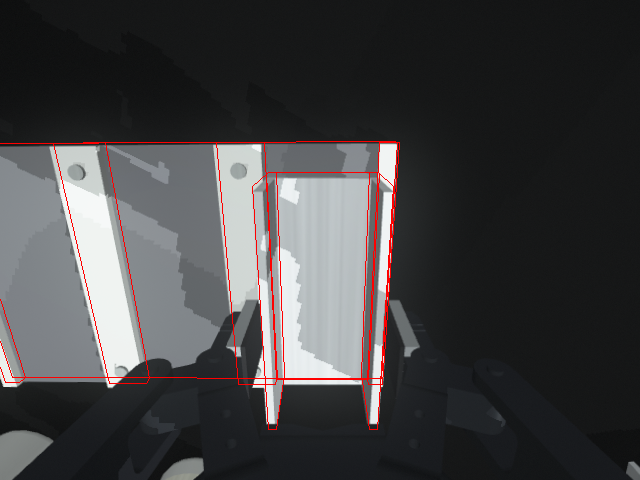

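Call:
carry_out --pt "-0.03 0.03 -0.2 0 0 0 0" --pt "0 0 -0.2 0 0 0 0" --pt "0 0 -0.1 0 0 0 0" --pt "0 0 -0.08 0 0 0 0" --pt "0 0 0 0 0 0 0"

```text
t: 8.05
tool_pos: [0.6225, -0.1169, 0.0146]
tool_rot: [3.116, 0.396, 0.0]
contact_force: [-1.1, 0.5, 0.6]
opening: 0.0521
```

Call:
carry_out --pt "0 0 0 0 0 0 0.8" --pt "0 0 0 0 0 0 0.8" --pt "0 0 0 0 0 0 0.8" --pt "0 0 0 0 0 0 0.8" --pt "0 0 0.6 0 0 0 0.8" --pt "0 0 1 0 0 0 0.8" --pt "0 0 1 0 0 0 0.8" --pt "0 0 1 0 0 0 1" --pt "0 0 1 0 0 0 1" --pt "0 0 1 0 0 0 1" --pt "0 0 1 0 0 0 1" --pt "0 1 1 0 0 0.5 1"

```text
t: 9.25
tool_pos: [0.6225, -0.0937, 0.2068]
tool_rot: [3.105, 0.471, 0.002]
contact_force: [0.0, -0.2, -1.2]
opening: 0.0852
```

```bash
python3 - <<'E'
from h import *
o,p,RT=shot("wrist"); print(np.round(o["tool_pos"],4),psi(o).round(4),o["opening"],o["contact_force"])
overlay(p,RT,[("cradle",.602,-.0368,.006,.2526),("up",.6225,-.1169,.026,.2525)],"pics/w3o.png")
E
```

```text
[ 0.6225 -0.0937  0.2068] 0.3008 0.08524082577791546 [ 0.0221474  -0.21636617 -1.21967294]
```

View pics/w3o.png

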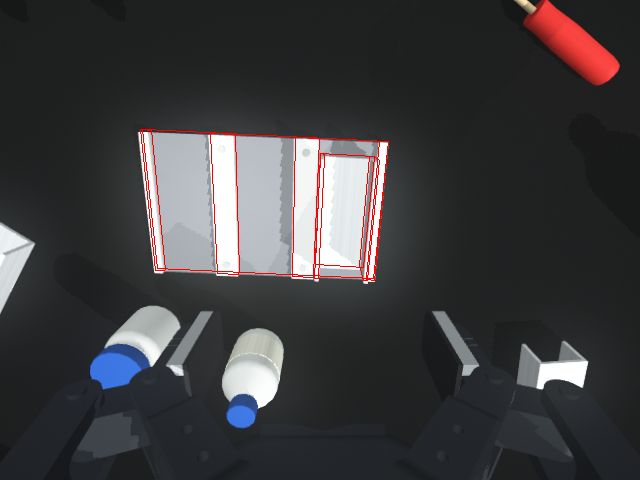

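Call:
carry_out --pt "-0.25 1 0 0 0 0 1" --pt "-0.25 1 0 0 0 0 1" --pt "-0.25 1 0 0 0 0 1" --pt "-0.25 1 0 0 0 0 1" --pt "-0.25 1 0 0 0 0 1" --pt "-0.25 1 0 0 0 0 1" --pt "-0.25 1 0 0 0 0 1" --pt "-0.25 1 0 0 0 0 1" --pt "-0.25 1 0 0 0 0 1" --pt "-0.25 1 0 0 0 0 1" --pt "-0.25 1 0 0 0 0 1" --pt "-0.25 1 0 0 0 0 1"

```text
t: 10.5
tool_pos: [0.5471, 0.2092, 0.2055]
tool_rot: [-3.105, -0.474, -0.002]
contact_force: [0.0, 0.2, 0.1]
opening: 0.0851
```

Call:
carry_out --pt "-0.26 1 0 0 0 0 1" --pt "-0.26 1 0 0 0 0 1" --pt "-0.26 1 0 0 0 0 1" --pt "-0.26 1 0 0 0 0 1" --pt "-0.26 1 0 0 0 0 1" --pt "-0.26 1 0 0 0 0 1" --pt "-0.26 1 0 0 0 0 1" --pt "-0.26 0.8 0 0 0 0 1" --pt "-0.26 0.7 0 0 0 0 1" --pt "0 0 0 0 0 0 1"

```text
t: 11.5
tool_pos: [0.488, 0.4224, 0.205]
tool_rot: [-3.104, -0.477, -0.001]
contact_force: [0.2, -0.1, 0.3]
opening: 0.0855
```

```bash
python3 - <<'E'
from h import *
o,p,RT=shot("wrist"); print(np.round(o["tool_pos"],4),psi(o).round(4),o["opening"],o["contact_force"])
d=ctrl.mark_of(p,"knob_head"); print([(q["p"],q["position"]) for q in d])
if d:
  uv=np.array(d[0]["position"])*[640,480]; print(uv,back(p,uv,RT,.078).round(4))
for q in ctrl.trace(p,"knob_head")[:2]:
    ys,xs=np.nonzero(q["mask"]); print(q["p"],xs.min(),xs.max(),ys.min(),ys.max())
overlay(p,RT,[("box",.4858,.4254,.025,-.0687)],"pics/w4.png")
E
```

```text
[0.488  0.4224 0.205 ] 0.3052 0.08553066113446532 [ 0.22201673 -0.10157501  0.27849235]
[(0.56, [0.4972, 0.4775])]
[318.208 229.2  ] [0.4833 0.4253 0.078 ]
0.79 298 339 208 252
```

View pics/w4.png

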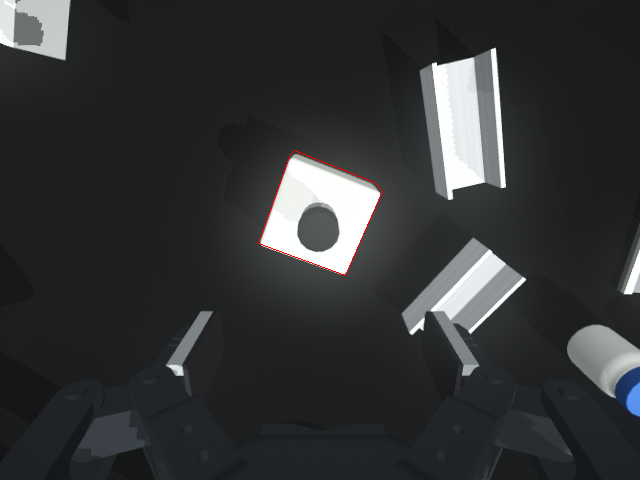

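Call:
carry_out --pt "-0.12 0.1 -1 0 0 0 1" --pt "0 0 -1 0 0 0 1" --pt "0 0 -1 0 0 0 1" --pt "0 0 -1 0 0 0 1" --pt "0 0 -1 0 0 0 1" --pt "0 0 -0.7 0 0 0 1" --pt "0 0 0 0 0 0 1" --pt "0 0 0 0 0 0 0" --pt "0 0 0 0 0 0 0" --pt "0 0 0 0 0 0 0" --pt "0 0 0 0 0 0 0" --pt "0 0 0 0 0 0 0" --grip_force 70

```text
t: 12.85
tool_pos: [0.4863, 0.4256, 0.064]
tool_rot: [-3.101, -0.473, -0.004]
contact_force: [-1.9, 5.2, 2.2]
opening: 0.0318
```

Call:
carry_out --pt "0 0 0 0 0 0 0" --pt "0 0 0 0 0 0 0" --pt "0 0 0 0 0 0 0"

```text
t: 13.15
tool_pos: [0.4863, 0.4256, 0.0641]
tool_rot: [-3.101, -0.474, -0.004]
contact_force: [-0.3, 5.2, 2.2]
opening: 0.0318
```

Call:
carry_out --pt "0 0 0.2 0 0 0 0" --pt "0 0 0.2 0 0 0 0" --pt "0 0 0.2 0 0 0 0" --pt "0 0 0.2 0 0 0 0" --pt "0 0 0.15 0 0 0 0" --pt "0 0 0.1 0 0 0 0" --pt "0 0 0.05 0 0 0 0" --pt "0 0 0 0 0 0 0" --pt "0 0 0 0 0 0 0" --pt "0 0 0 0 0 0 0"

```text
t: 14.15
tool_pos: [0.4861, 0.4255, 0.0884]
tool_rot: [-3.1, -0.473, -0.005]
contact_force: [4.5, 9.7, -10.2]
opening: 0.0315
```

Call:
carry_out --pt "0 0 0.1 0 0 0 0" --pt "0 0 0.08 0 0 0 0" --pt "0 0 0 0 0 0 0" --pt "0 0 0 0 0 0 0"

```text
t: 14.55
tool_pos: [0.4859, 0.4253, 0.0886]
tool_rot: [-3.1, -0.473, -0.004]
contact_force: [12.2, 14.3, -26.5]
opening: 0.0312
```

Call:
carry_out --pt "0 0 -0.15 0 0 0 0" --pt "0 0 0 0 0 0 1" --pt "0 0 0 0 0 0 1" --pt "0 0 0 0 0 0 1" --pt "0 0 0 0 0 0 1" --pt "0 0 0 0 0 0 1" --pt "0 0 0 0 0 0 1" --pt "0 0 1 0 0 0 1" --pt "0 0 1 0 0 0 1" --pt "0 0 1 0 0 0 1" --pt "0 0 1 0 0 0 1" --pt "0 0 1 0 0 0 1"

```text
t: 15.75
tool_pos: [0.4858, 0.423, 0.2161]
tool_rot: [-3.106, -0.474, -0.0]
contact_force: [0.8, 0.9, -0.2]
opening: 0.0854
```

```bash
python3 - <<'E'
from h import *
o,p,RT=shot("side"); print(np.round(o["tool_pos"],4),psi(o).round(4),o["opening"],o["contact_force"])
cv2.imwrite("pics/s5.png",p["frame"])
d=ctrl.mark_of(p,"knob_head"); print([(q["p"],np.array(q["position"])*[640,480]) for q in d])
print(proj(p,[[.4853,.4253,.078],[.4853,.4253,.103]],RT))
o,p,RT=shot("top"); m=soft(p["frame"])
for k,x,y,z,a in [("up",.605,.3218,.02,.508),("up",.4408,.2499,.02,-.3368),("up",.6225,-.1169,.026,.2526),("down",.4845,-.4313,.02,.3672)]:
    r=fit([(p,RT,m)],k,x,y,z,a,40); print(k,np.round(r,4))
cv2.imwrite("pics/t5.png",p["frame"])
E
```

```text
[0.4858 0.423  0.2161] 0.3027 0.08542785415103989 [ 0.7649055   0.8576669  -0.20147729]
[(0.62, array([254.208, 381.6  ]))]
[[259.74061181 393.12801218]
 [258.07310493 383.3888864 ]]
up [  0.6047   0.3216   0.5073 202.6308]
up [  0.4389   0.249   -0.3448 139.0838]
up [ 6.1820000e-01 -1.1190000e-01  5.0280000e-01  2.5300563e+03]
down [  0.4845  -0.4313   0.3677 101.1678]
```

View pics/s5.png

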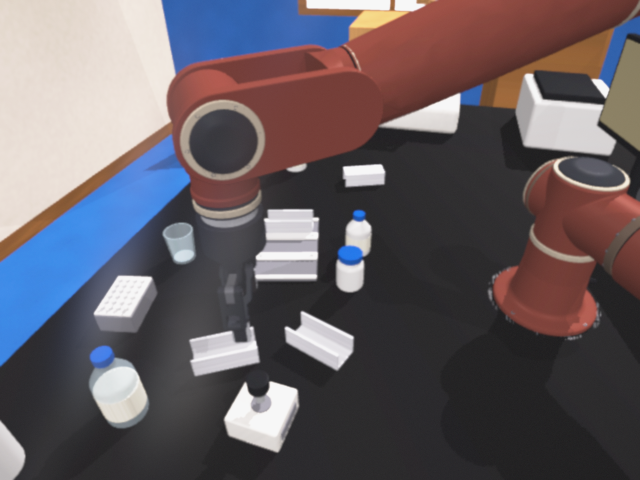

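Call:
carry_out --pt "0.95 -0.8 0 0 0 0.4 1" --pt "0.95 -0.8 0 0 0 0.4 1" --pt "0.95 -0.8 0 0 0 0.4 1" --pt "0.95 -0.8 0 0 0 0.4 1" --pt "0.95 -0.8 0 0 0 0.45 1" --pt "0 0 -1 0 0 0 1" --pt "0 0 -1 0 0 0 1" --pt "0 0 -1 0 0 0 1" --pt "0 0 -1 0 0 0 1" --pt "0 0 0 0 0 0 1" --pt "0 0 0 0 0 0 1"

```text
t: 17.0
tool_pos: [0.6037, 0.3227, 0.1134]
tool_rot: [3.04, 0.789, -0.005]
contact_force: [0.1, 0.2, 1.2]
opening: 0.0855
```

```bash
python3 - <<'E'
from h import *
o,p,RT=shot("wrist"); m=soft(p["frame"]); print(np.round(o["tool_pos"],4),psi(o).round(4))
r=fit([(p,RT,m)],"up",.6047,.3217,.02,.508,130); print(np.round(r,4))
overlay(p,RT,[("up",r[0],r[1],.02,r[2])],"pics/w6.png")
E
```

```text
[0.6037 0.3227 0.1134] 0.5077
[6.0350000e-01 3.2040000e-01 5.3380000e-01 2.4063602e+03]
```

View pics/w6.png

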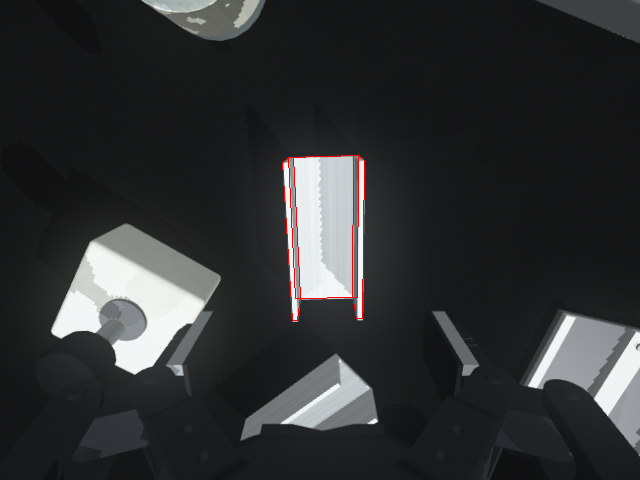

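Call:
carry_out --pt "0.02 -0.06 -1 0 0 0.12 1" --pt "0 0 -1 0 0 0 1" --pt "0 0 -1 0 0 0 1" --pt "0 0 -0.8 0 0 0 1" --pt "0 0 -0.38 0 0 0 1" --pt "0 0 0 0 0 0 1" --pt "0 0 0 0 0 0 0" --pt "0 0 0 0 0 0 0" --pt "0 0 0 0 0 0 0" --pt "0 0 0 0 0 0 0" --pt "0 0 0 0 0 0 0" --pt "0 0 0 0 0 0 0" --grip_force 60

```text
t: 18.25
tool_pos: [0.6069, 0.3223, 0.0134]
tool_rot: [-3.036, -0.807, -0.007]
contact_force: [-0.9, -0.7, 5.9]
opening: 0.0504
```

Call:
carry_out --pt "0 0 0 0 0 0 0" --pt "0 0 0 0 0 0 0"

```text
t: 18.45
tool_pos: [0.6069, 0.3223, 0.0134]
tool_rot: [-3.036, -0.807, -0.006]
contact_force: [-0.3, -0.6, 6.0]
opening: 0.0505
```

Call:
carry_out --pt "0 0 0.5 0 0 0 0" --pt "0 0 1 0 0 0 0" --pt "0 0 1 0 0 0 0" --pt "0 -0.5 1 0 0 -0.3 0" --pt "0 -1 1 0 0 -0.3 0" --pt "0 -1 1 0 0 -0.3 0" --pt "0 -1 0 0 0 -0.3 0" --pt "0 -1 0 0 0 -0.3 0" --pt "0 -1 0 0 0 -0.3 0" --pt "0 -1 0 0 0 -0.3 0" --pt "0 -1 0 0 0 -0.3 0" --pt "0 -1 0 0 0 -0.3 0"

```text
t: 19.65
tool_pos: [0.6047, 0.1081, 0.1484]
tool_rot: [-3.117, -0.39, 0.0]
contact_force: [-0.2, -0.8, -1.4]
opening: 0.0505
```

Call:
carry_out --pt "0 -1 0 0 0 0 0" --pt "0 -1 0 0 0 0 0" --pt "0 -1 0 0 0 0 0" --pt "0 -1 0 0 0 0 0" --pt "0 -1 0 0 0 0 0" --pt "-0.2 -0.86 0 0 0 0 0" --pt "0 0 0 0 0 0 0" --pt "0 0 0 0 0 0 0"

```text
t: 20.45
tool_pos: [0.5999, -0.0375, 0.1483]
tool_rot: [-3.117, -0.39, -0.0]
contact_force: [0.3, 0.4, -3.0]
opening: 0.0503
```

```bash
python3 - <<'E'
from h import *
C=(.602,-.0368,.2526)
o,p,RT=shot("wrist"); m=soft(p["frame"]); print(np.round(o["tool_pos"],4),psi(o).round(4),o["opening"],o["contact_force"],frame_c(C,*o["tool_pos"][:2]))
overlay(p,RT,[("cradle",C[0],C[1],.006,C[2]),("up",o["tool_pos"][0],o["tool_pos"][1],o["tool_pos"][2]+.0066,psi(o))],"pics/w7.png")
E
```

```text
[ 0.5999 -0.0375  0.1483] 0.2488 0.050336692732048785 [ 0.26270337  0.40015261 -3.04226501] [-0.00220148 -0.00011944]
```

View pics/w7.png

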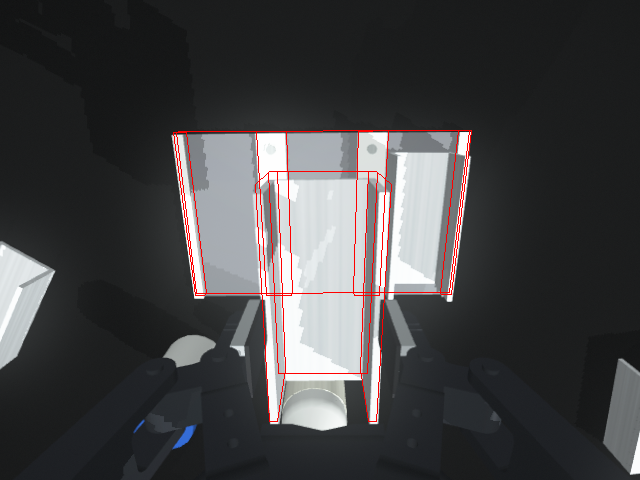

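Call:
carry_out --pt "0.23 0.06 -1 0 0 0.04 0" --pt "0 0 -1 0 0 0 0" --pt "0 0 -1 0 0 0 0" --pt "0 0 -1 0 0 0 0" --pt "0 0 -0.5 0 0 0 0" --pt "0 0 -0.3 0 0 0 0" --pt "0 0 -0.2 0 0 0 0" --pt "0 0 -0.1 0 0 0 0" --pt "0 0 0 0 0 0 0" --pt "0 0 0 0 0 0 0"

```text
t: 21.5
tool_pos: [0.6066, -0.0361, 0.0215]
tool_rot: [3.116, 0.397, 0.002]
contact_force: [-0.1, -1.0, -1.9]
opening: 0.05
```

```bash
python3 - <<'E'
from h import *
C=(.602,-.0368,.2526)
o,p,RT=shot("wrist"); m=soft(p["frame"]); print(np.round(o["tool_pos"],4),psi(o).round(4),o["opening"],o["contact_force"],frame_c(C,*o["tool_pos"][:2]))
overlay(p,RT,[("cradle",C[0],C[1],.006,C[2]),("up",o["tool_pos"][0]-.004,o["tool_pos"][1]-.001,o["tool_pos"][2]+.0066,psi(o))],"pics/w8.png")
E
```

```text
[ 0.6066 -0.0361  0.0215] 0.2537 0.04995799362916469 [-0.07347996 -1.00376294 -1.93310146] [ 0.00465076 -0.00043131]
```

View pics/w8.png

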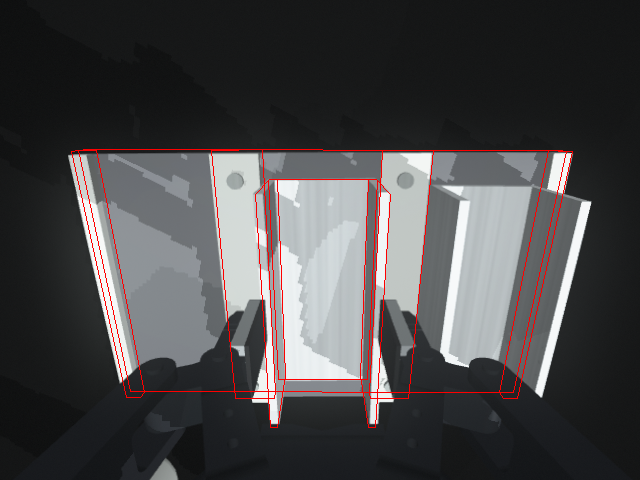

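Call:
carry_out --pt "0 0.01 -0.1 0 0 0 0" --pt "0 0 -0.05 0 0 0 0" --pt "0 0 0 0 0 0 0" --pt "0 0 0 0 0 0 0.77" --pt "0 0 0 0 0 0 0.77" --pt "0 0 0 0 0 0 0.77" --pt "0 0 0 0 0 0 0.77" --pt "0 0 0.5 0 0 0 0.77" --pt "0 0 1 0 0 0 0.77" --pt "0 0 1 0 0 0 0.77" --pt "0 0 1 0 0 0 0.77" --pt "0 0 1 0 0 0 1"

```text
t: 22.75
tool_pos: [0.606, -0.0357, 0.1313]
tool_rot: [3.116, 0.398, 0.001]
contact_force: [0.2, 0.5, 0.7]
opening: 0.0784
```

```bash
python3 - <<'E'
from h import *
C=(.602,-.0368,.2526)
o,p,RT=shot("wrist"); m=soft(p["frame"]); print(np.round(o["tool_pos"],4),psi(o).round(4),o["opening"],o["contact_force"],frame_c(C,*o["tool_pos"][:2]))
overlay(p,RT,[("cradle",C[0],C[1],.006,C[2]),("up",.602,-.0368,.026,C[2]),("up",.6225,-.1169,.026,C[2])],"pics/w9.png")
E
```

```text
[ 0.606  -0.0357  0.1313] 0.2538 0.07842116945972084 [0.24832546 0.52866234 0.74694916] [4.18923645e-03 8.88585926e-05]
```

View pics/w9.png

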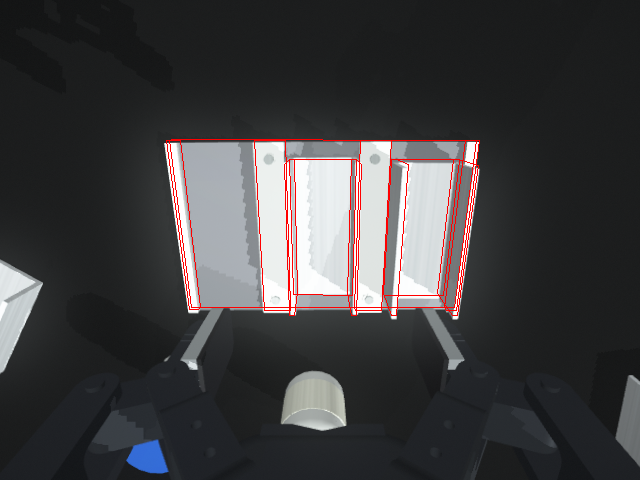

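Call:
carry_out --pt "-0.3 0.8 1 0 0 -0.5 1" --pt "-0.55 1 1 0 0 -0.5 1" --pt "-0.55 1 1 0 0 -0.5 1" --pt "-0.55 1 0 0 0 -0.5 1" --pt "-0.55 1 0 0 0 -0.5 1" --pt "-0.55 1 0 0 0 -0.5 1" --pt "-0.6 1 0 0 0 -0.5 1" --pt "-0.6 1 0 0 0 -0.5 1" --pt "-0.6 1 0 0 0 -0.5 1" --pt "-0.6 1 0 0 0 -0.5 1" --pt "-0.6 1 0 0 0 -0.5 1" --pt "-0.6 0.6 0 0 0 -0.45 1"

```text
t: 24.0
tool_pos: [0.4389, 0.2508, 0.2049]
tool_rot: [-3.095, 0.534, -0.001]
contact_force: [-0.6, -0.4, -0.0]
opening: 0.0856
```

Call:
carry_out --pt "0 0 -0.5 0 0 0 1" --pt "0 0 -1 0 0 0 1" --pt "0 0 -1 0 0 0 1" --pt "0 0 0 0 0 0 1" --pt "0 0 0 0 0 0 1"

```text
t: 24.5
tool_pos: [0.4397, 0.2487, 0.1414]
tool_rot: [3.095, -0.534, -0.001]
contact_force: [-0.1, 0.2, -0.1]
opening: 0.0858
```

```bash
python3 - <<'E'
from h import *
o,p,RT=shot("wrist"); m=soft(p["frame"]); print(np.round(o["tool_pos"],4),psi(o).round(4))
r=fit([(p,RT,m)],"up",.4395,.2495,.02,-.34,120); print(np.round(r,4))
overlay(p,RT,[("up",r[0],r[1],.02,r[2])],"pics/w10.png")
E
```

```text
[0.4397 0.2487 0.1414] -0.3415
[ 4.3850000e-01  2.4880000e-01 -3.4550000e-01  1.4761123e+03]
```

View pics/w10.png

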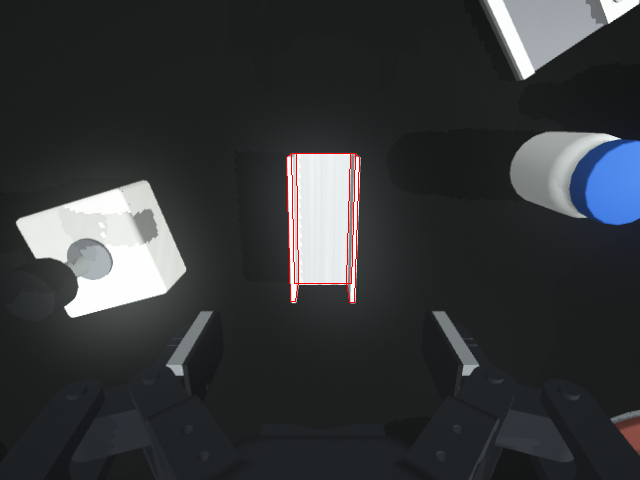

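Call:
carry_out --pt "-0.1 0.01 -1 0 0 -0.03 1" --pt "0 0 -1 0 0 0 1" --pt "0 0 -1 0 0 0 1" --pt "0 0 -1 0 0 0 1" --pt "0 0 -0.8 0 0 0 1" --pt "0 0 -0.5 0 0 0 1" --pt "0 0 0 0 0 0 1" --pt "0 0 0 0 0 0 0" --pt "0 0 0 0 0 0 0" --pt "0 0 0 0 0 0 0" --pt "0 0 0 0 0 0 0" --pt "0 0 0 0 0 0 0"

```text
t: 25.75
tool_pos: [0.439, 0.2503, 0.0116]
tool_rot: [-3.093, 0.538, -0.006]
contact_force: [-0.9, -0.2, 6.4]
opening: 0.0514
```

Call:
carry_out --pt "0 0 0 0 0 0 0" --pt "0 0 0 0 0 0 0" --pt "0 0 0 0 0 0 0"

```text
t: 26.05
tool_pos: [0.439, 0.2503, 0.0116]
tool_rot: [-3.093, 0.537, -0.006]
contact_force: [-0.9, -1.0, 6.2]
opening: 0.0511
```

Call:
carry_out --pt "0 0 0.5 0 0 0 0" --pt "0 0 1 0 0 0 0" --pt "0 0 1 0 0 0 0" --pt "0.2 0 1 0 0 0.5 0" --pt "0.6 -0.6 1 0 0 0.7 0" --pt "0.7 -1 1 0 0 0.7 0" --pt "0.7 -1 0 0 0 0.7 0" --pt "0.7 -1 0 0 0 0.7 0" --pt "0.7 -1 0 0 0 0.7 0" --pt "0.7 -1 0 0 0 0.7 0" --pt "0.7 -1 0 0 0 0.7 0" --pt "0.7 -1 0 0 0 0.57 0"

```text
t: 27.25
tool_pos: [0.5799, 0.0585, 0.1474]
tool_rot: [-3.116, -0.4, -0.0]
contact_force: [0.7, 0.6, -2.1]
opening: 0.0514
```

Call:
carry_out --pt "0.2 -0.6 0 0 0 0 0" --pt "0 0 0 0 0 0 0" --pt "0 0 0 0 0 0 0"

```text
t: 27.55
tool_pos: [0.584, 0.045, 0.1468]
tool_rot: [-3.116, -0.394, 0.001]
contact_force: [-0.3, -0.0, -1.4]
opening: 0.0512
```

```bash
python3 - <<'E'
from h import *
C=(.602,-.0368,.2526)
o,p,RT=shot("wrist"); m=soft(p["frame"]); print(np.round(o["tool_pos"],4),psi(o).round(4),o["opening"],o["contact_force"],frame_c(C,*o["tool_pos"][:2]))
overlay(p,RT,[("cradle",C[0],C[1],.006,C[2]),("up",o["tool_pos"][0],o["tool_pos"][1],o["tool_pos"][2]+.0084,psi(o))],"pics/w11.png")
E
```

```text
[0.584  0.045  0.1468] 0.2518 0.05115451772056646 [-0.33741606 -0.00768361 -1.43365167] [0.00300571 0.08367835]
```

View pics/w11.png

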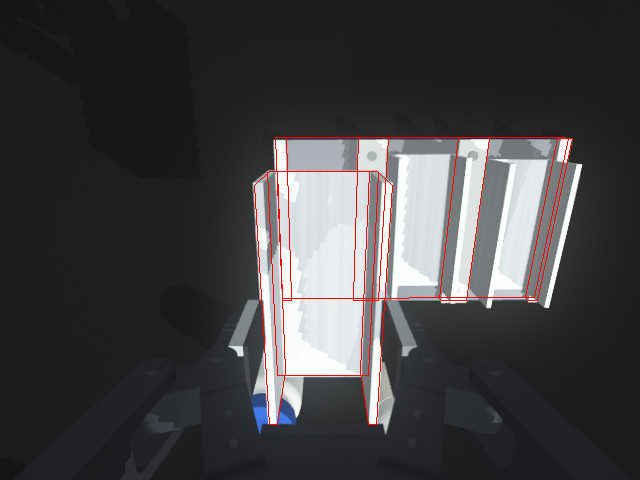

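Call:
carry_out --pt "-0.1 0 -1 0 0 0 0" --pt "0 0 -1 0 0 0 0" --pt "0 0 -1 0 0 0 0" --pt "0 0 -1 0 0 0 0" --pt "0 0 -0.5 0 0 0 0" --pt "0 0 -0.3 0 0 0 0" --pt "0 0 -0.2 0 0 0 0" --pt "0 0 -0.05 0 0 0 0" --pt "0 0 0 0 0 0 0" --pt "0 0 0 0 0 0 0"

```text
t: 28.6
tool_pos: [0.583, 0.0445, 0.0216]
tool_rot: [3.116, 0.396, 0.003]
contact_force: [0.1, -0.7, -2.0]
opening: 0.0511
```

```bash
python3 - <<'E'
from h import *
C=(.602,-.0368,.2526)
o,p,RT=shot("wrist"); m=soft(p["frame"]); print(np.round(o["tool_pos"],4),psi(o).round(4),o["opening"],o["contact_force"],frame_c(C,*o["tool_pos"][:2]))
overlay(p,RT,[("cradle",C[0],C[1],.006,C[2]),("up",o["tool_pos"][0],o["tool_pos"][1],o["tool_pos"][2]+.0084,psi(o))],"pics/w12.png")
E
```

```text
[0.583  0.0445 0.0216] 0.2527 0.051125540258822655 [ 0.06140883 -0.73759934 -1.95222969] [0.00191975 0.08351936]
```

View pics/w12.png

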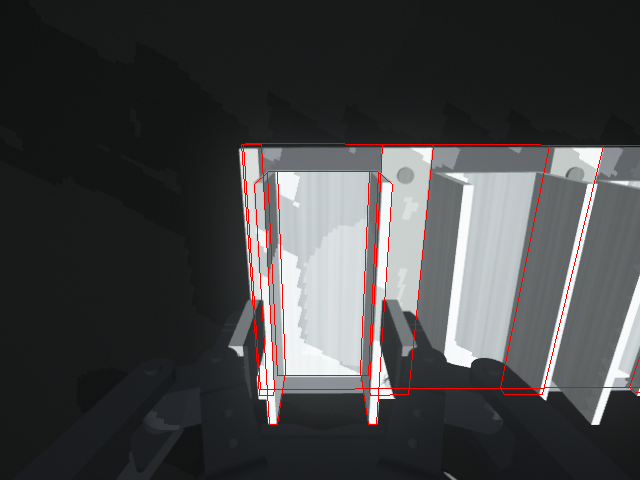

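Call:
carry_out --pt "0 0.03 -0.1 0 0 0 0" --pt "0 0 -0.1 0 0 0 0" --pt "0 0 0 0 0 0 0" --pt "0 0 0 0 0 0 0.77" --pt "0 0 0 0 0 0 0.77" --pt "0 0 0 0 0 0 0.77" --pt "0 0 0 0 0 0 0.77" --pt "0 0 0.5 0 0 0 0.77" --pt "0 0 1 0 0 0 0.77" --pt "0 0 1 0 0 0 0.77" --pt "0 0 1 0 0 0 0.77" --pt "0 0 1 0 0 0 1"

```text
t: 29.85
tool_pos: [0.5823, 0.0453, 0.13]
tool_rot: [3.116, 0.396, 0.002]
contact_force: [0.6, -1.1, -0.8]
opening: 0.0784
```

```bash
python3 - <<'E'
from h import *
C=(.602,-.0368,.2526)
o,p,RT=shot("wrist"); m=soft(p["frame"]); print(np.round(o["tool_pos"],4),psi(o).round(4),o["opening"],o["contact_force"],frame_c(C,*o["tool_pos"][:2]))
overlay(p,RT,[("cradle",C[0],C[1],.006,C[2]),("up",.602,-.0368,.026,C[2]),("up",.583,.0447,.026,C[2])],"pics/w13.png")
o,p,RT=shot("top"); m=soft(p["frame"])
r=fit([(p,RT,m)],"down",.4845,-.4313,.02,.3672,40); print(np.round(r,4))
E
```

```text
[0.5823 0.0453 0.13  ] 0.2528 0.07835200231894134 [ 0.61313758 -1.05783661 -0.79659719] [0.00143145 0.08447264]
[  0.4844  -0.4313   0.3714 223.1224]
```

View pics/w13.png

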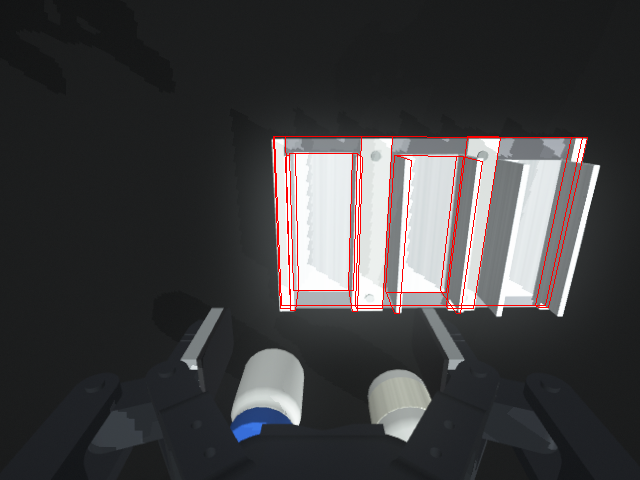

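Call:
carry_out --pt "0 -0.8 1 0 0 0 1" --pt "0 -1 1 0 0 0 1" --pt "0 -1 1 0 0 0 1" --pt "-0.1 -1 0 0 0 0 1" --pt "-0.1 -1 0 0 0 0 1" --pt "-0.1 -1 0 0 0 0 1" --pt "-0.1 -1 0 0 0 0 1" --pt "-0.1 -1 0 0 0 0 1" --pt "-0.2 -1 0 0 0 0 1" --pt "-0.3 -1 0 0 0 0 1" --pt "-0.3 -1 0 0 0 0.1 1" --pt "-0.3 -1 0 0 0 0.1 1"

```text
t: 31.15
tool_pos: [0.5414, -0.2504, 0.2022]
tool_rot: [-3.112, -0.428, 0.001]
contact_force: [0.0, 0.6, -0.5]
opening: 0.0857
```

Call:
carry_out --pt "-0.4 -1 0 0 0 0.2 1" --pt "-0.4 -1 0 0 0 0.2 1" --pt "-0.4 -1 0 0 0 0.2 1" --pt "-0.4 -1 -0.5 0 0 0.2 1" --pt "-0.4 -1 -1 0 0 0.2 1" --pt "-0.3 -1 -1 0 0 0 1" --pt "0 -1 0 0 0 0 1" --pt "0 -0.3 0 0 0 0 1" --pt "0 0 0 0 0 0 1" --pt "0 0 0 0 0 0 1"

```text
t: 32.15
tool_pos: [0.4851, -0.4316, 0.1412]
tool_rot: [3.087, 0.583, 0.001]
contact_force: [0.1, 1.0, 0.6]
opening: 0.0853
```

```bash
python3 - <<'E'
from h import *
o,p,RT=shot("wrist"); m=soft(p["frame"]); print(np.round(o["tool_pos"],4),psi(o).round(4))
r=fit([(p,RT,m)],"down",.4844,-.4313,.02,.37,120); print(np.round(r,4))
overlay(p,RT,[("down",r[0],r[1],.02,r[2])],"pics/w14.png")
E
```

```text
[ 0.4851 -0.4316  0.1412] 0.3733
[ 5.14400000e-01 -4.21200000e-01 -1.09090000e+00  3.74291487e+04]
```

View pics/w14.png

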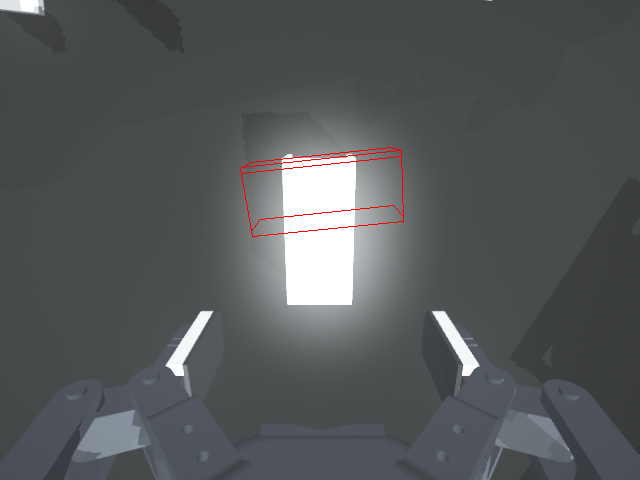

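Call:
carry_out --pt "-0.06 0.01 -1 0 0 0 1" --pt "0 0 -1 0 0 0 1" --pt "0 0 -1 0 0 0 1" --pt "0 0 -1 0 0 0 1" --pt "0 0 -0.8 0 0 0 1" --pt "0 0 -0.5 0 0 0 1" --pt "0 0 0 0 0 0 1" --pt "0 0 0 0 0 0 0" --pt "0 0 0 0 0 0 0" --pt "0 0 0 0 0 0 0" --pt "0 0 0 0 0 0 0" --pt "0 0 0 0 0 0 0"

```text
t: 33.4
tool_pos: [0.4844, -0.4333, 0.0105]
tool_rot: [3.084, 0.581, 0.004]
contact_force: [0.5, 1.3, 6.2]
opening: 0.0516
```

Call:
carry_out --pt "0 0 0 0 0 0 0" --pt "0 0 0 0 0 0 0" --pt "0 0 0 0 0 0 0"

```text
t: 33.7
tool_pos: [0.4845, -0.4332, 0.0105]
tool_rot: [3.084, 0.581, 0.004]
contact_force: [0.5, 0.5, 5.5]
opening: 0.0517
```

Call:
carry_out --pt "0 0 0.5 0 0 0 0" --pt "0 0 1 0 0 0 0" --pt "0 0 1 0 0 0 0" --pt "0.3 0.5 1 0 0 -0.2 0" --pt "0.6 1 1 0 0 -0.2 0" --pt "0.7 1 1 0 0 -0.2 0" --pt "0.7 1 0.5 0 0 -0.2 0" --pt "0.7 1 0 0 0 -0.2 0" --pt "0.7 1 0 0 0 -0.2 0" --pt "0.7 1 0 0 0 0 0" --pt "0.6 1 0 0 0 0 0" --pt "0.1 1 0 0 0 0 0"

```text
t: 34.9
tool_pos: [0.6114, -0.2181, 0.1581]
tool_rot: [-3.116, -0.397, -0.0]
contact_force: [-0.1, 0.8, -1.3]
opening: 0.0514
```

Call:
carry_out --pt "0 1 0 0 0 0 0" --pt "0 1 0 0 0 0 0" --pt "0 1 0 0 0 0 0" --pt "0 1 0 0 0 0 0" --pt "0 1 0 0 0 0 0" --pt "0 0.7 0 0 0 0 0" --pt "0 0 0 0 0 0 0" --pt "0 0 0 0 0 0 0"

```text
t: 35.7
tool_pos: [0.6105, -0.0771, 0.1581]
tool_rot: [3.116, 0.397, -0.0]
contact_force: [0.7, -0.5, -1.8]
opening: 0.0516
```

```bash
python3 - <<'E'
from h import *
C=(.602,-.0368,.2526)
o,p,RT=shot("wrist"); m=soft(p["frame"]); print(np.round(o["tool_pos"],4),psi(o).round(4),o["opening"],o["contact_force"],frame_c(C,*o["tool_pos"][:2]))
overlay(p,RT,[("cradle",C[0],C[1],.006,C[2]),("up",.6225,-.1169,.026,C[2]),("up",.602,-.0368,.026,C[2]),("down",o["tool_pos"][0],o["tool_pos"][1],o["tool_pos"][2]+.0095,psi(o))],"pics/w15.png")
E
```

```text
[ 0.6105 -0.0771  0.1581] 0.2533 0.05156500908972153 [ 0.65144033 -0.50707392 -1.83025071] [-0.00182026 -0.04111729]
```

View pics/w15.png

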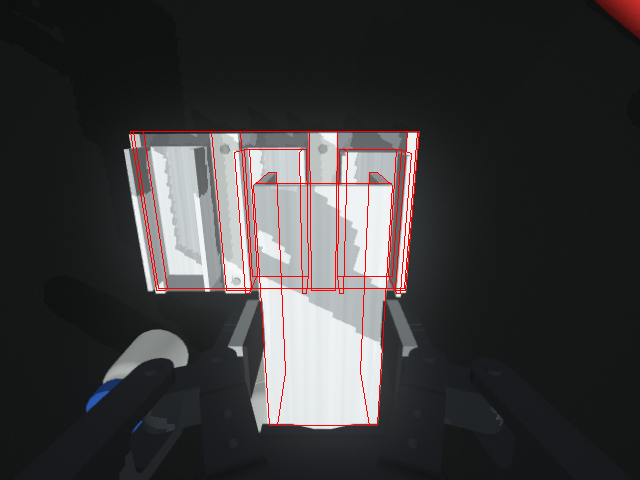

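Call:
carry_out --pt "0.08 -0.01 -1 0 0 0 0" --pt "0 0 -1 0 0 0 0" --pt "0 0 -1 0 0 0 0" --pt "0 0 -0.7 0 0 0 0" --pt "0 0 -0.2 0 0 0 0" --pt "0 0 0 0 0 0 0" --pt "0 0 0 0 0 0 0"

```text
t: 36.45
tool_pos: [0.6137, -0.0776, 0.062]
tool_rot: [3.116, 0.395, 0.003]
contact_force: [0.6, 0.7, -1.3]
opening: 0.0517
```

```bash
python3 - <<'E'
from h import *
C=(.602,-.0368,.2526)
o,p,RT=shot("wrist"); m=soft(p["frame"]); print(np.round(o["tool_pos"],4),psi(o).round(4),o["opening"],o["contact_force"],frame_c(C,*o["tool_pos"][:2]))
overlay(p,RT,[("cradle",C[0],C[1],.006,C[2]),("up",.6225,-.1169,.026,C[2]),("up",.602,-.0368,.026,C[2]),("down",o["tool_pos"][0],o["tool_pos"][1],o["tool_pos"][2]+.0095,psi(o))],"pics/w16.png")
E
```

```text
[ 0.6137 -0.0776  0.062 ] 0.2525 0.0516874619903649 [ 0.61510072  0.6903704  -1.26361948] [ 0.0011002  -0.04247244]
```

View pics/w16.png

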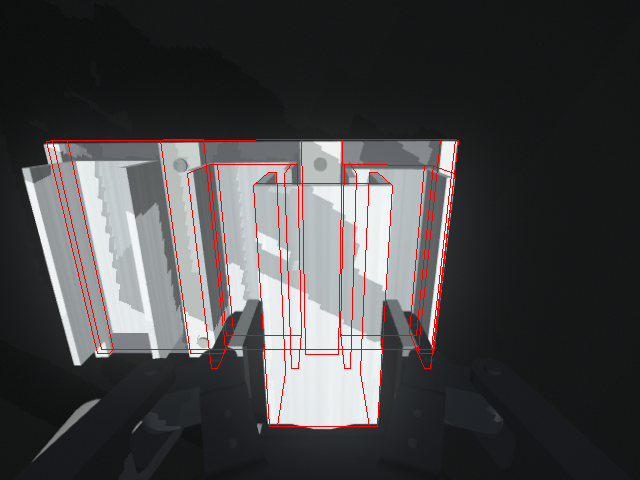

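Call:
carry_out --pt "0 0.01 -0.3 0 0 0 0" --pt "0 0 -0.3 0 0 0 0" --pt "0 0 -0.3 0 0 0 0" --pt "0 0 -0.3 0 0 0 0" --pt "0 0 -0.2 0 0 0 0" --pt "0 0 -0.1 0 0 0 0" --pt "0 0 0 0 0 0 0" --pt "0 0 0 0 0 0 0"

```text
t: 37.3
tool_pos: [0.6129, -0.077, 0.0232]
tool_rot: [3.116, 0.396, 0.001]
contact_force: [0.4, -0.3, -0.9]
opening: 0.0514
```

Call:
carry_out --pt "0 0 -0.1 0 0 0 0" --pt "0 0 -0.04 0 0 0 0" --pt "0 0 0 0 0 0 0" --pt "0 0 0 0 0 0 0"

```text
t: 37.7
tool_pos: [0.6132, -0.077, 0.0205]
tool_rot: [3.116, 0.396, 0.002]
contact_force: [-2.4, 1.1, 4.7]
opening: 0.0515
```

Call:
carry_out --pt "0 0 0 0 0 0 0.8" --pt "0 0 0 0 0 0 0.8" --pt "0 0 0 0 0 0 0.8" --pt "0 0 0 0 0 0 0.8" --pt "0 0 0.5 0 0 0 0.8" --pt "0 0 1 0 0 0 0.8" --pt "0 0 1 0 0 0 0.8" --pt "0 0 1 0 0 0 0.8" --pt "0 0 1 0 0 0 0.8" --pt "0 0 1 0 0 0 1" --pt "0 0 1 0 0 0 1" --pt "0 0 1 0 0 0 1"

```text
t: 38.9
tool_pos: [0.6127, -0.0769, 0.2092]
tool_rot: [3.116, 0.396, 0.002]
contact_force: [0.6, 0.0, 0.2]
opening: 0.0854
```

```bash
python3 - <<'E'
from h import *
C=(.602,-.0368,.2526)
o,p,RT=shot("wrist"); m=soft(p["frame"]); print(np.round(o["tool_pos"],4),psi(o).round(4),o["opening"],o["contact_force"],frame_c(C,*o["tool_pos"][:2]))
overlay(p,RT,[("cradle",C[0],C[1],.006,C[2]),("up",.6225,-.1169,.026,C[2]),("up",.602,-.0368,.026,C[2]),("up",.5823,.0453,.026,C[2]),("down",.6131,-.077,.030,C[2])],"pics/w17.png")
o,p,RT=shot("side"); cv2.imwrite("pics/s17.png",cv2.resize(p["frame"][190:470,180:420],None,fx=2.5,fy=2.14))
E
```

```text
[ 0.6127 -0.0769  0.2092] 0.2528 0.08538018359918842 [0.59712723 0.0474311  0.1928983 ] [ 0.00030596 -0.04150193]
```

View pics/w17.png

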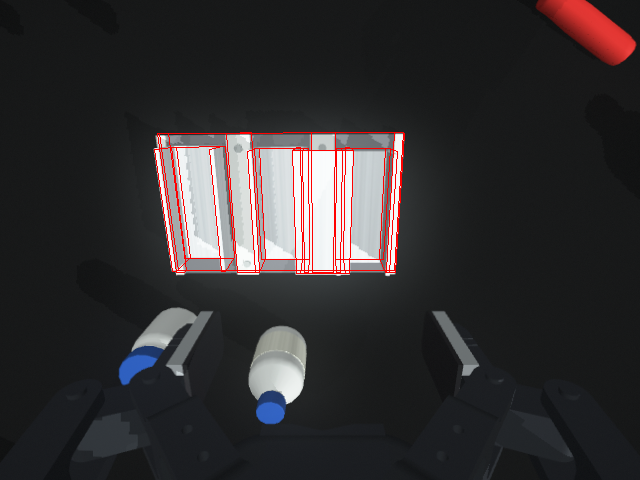

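View pics/s17.png

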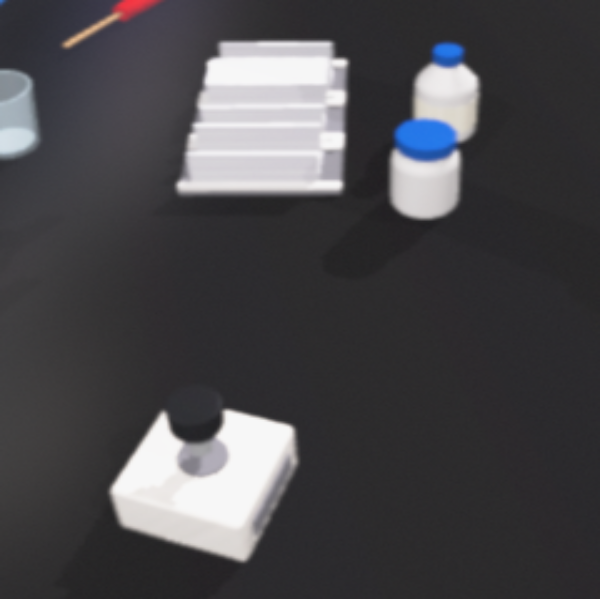

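Call:
carry_out --pt "-0.2 1 0 0 0 0 0" --pt "-0.2 1 0 0 0 0 0" --pt "-0.2 1 0 0 0 0 0" --pt "-0.2 1 0 0 0 0 0" --pt "-0.2 1 0 0 0 0 0" --pt "-0.2 1 0 0 0 0 0" --pt "-0.25 1 0 0 0 0 0" --pt "-0.25 1 0 0 0 0 0" --pt "-0.25 1 0 0 0 0 0" --pt "-0.25 1 0 0 0 0 0" --pt "-0.25 1 0 0 0 0 0" --pt "-0.25 1 0 0 0 0 0"

```text
t: 40.2
tool_pos: [0.5443, 0.224, 0.2063]
tool_rot: [3.116, 0.396, -0.002]
contact_force: [-0.4, 0.0, -0.5]
opening: -0.0004
```

Call:
carry_out --pt "-0.3 1 0 0 0 0 0" --pt "-0.3 1 0 0 0 0 0" --pt "-0.3 1 0 0 0 0 0" --pt "-0.3 1 0 0 0 0 0" --pt "-0.3 1 0 0 0 0 0" --pt "-0.3 1 0 0 0 0 0" --pt "-0.3 1 0 0 0 0 0" --pt "-0.27 1 0 0 0 0 0" --pt "0 0.1 0 0 0 0 0" --pt "0 0 0 0 0 0 0"

```text
t: 41.2
tool_pos: [0.4854, 0.4256, 0.2063]
tool_rot: [3.115, 0.398, -0.001]
contact_force: [0.0, -0.7, -0.1]
opening: -0.0003
```

```bash
python3 - <<'E'
from h import *
C=(.602,-.0368,.2526)
o,p,RT=shot("wrist"); print(np.round(o["tool_pos"],4),psi(o).round(4),o["opening"])
cv2.imwrite("pics/w18.png",p["frame"])
d=ctrl.mark_of(p,"knob_head")
for q in d: print(q["p"],back(p,np.array(q["position"])*[640,480],RT,.103))
o,p,RT=shot("top")
overlay(p,RT,[],"pics/t18.png")
overlay(p,RT,[("cradle",C[0],C[1],.006,C[2]),("up",.6225,-.1169,.026,C[2]),("up",.602,-.0368,.026,C[2]),("up",.5823,.0453,.026,C[2]),("down",.6131,-.077,.030,C[2])],"pics/t18o.png",(250,150,430,290),4)
E
```

```text
[0.4854 0.4256 0.2063] 0.2539 -0.0002742668459046647
0.82 [0.48367175 0.42514121 0.103     ]
```

View pics/w18.png

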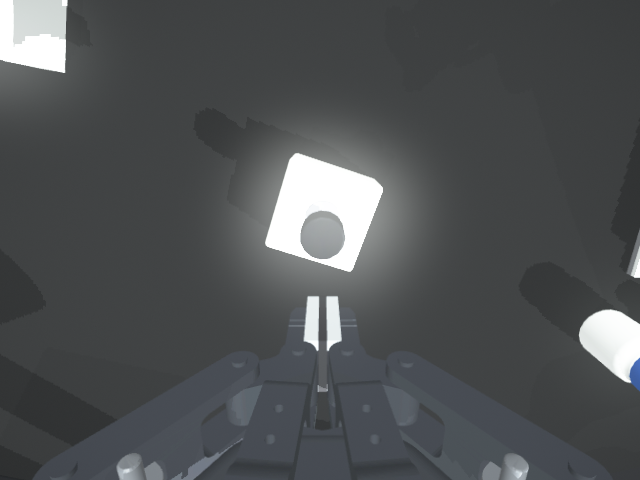

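View pics/t18.png

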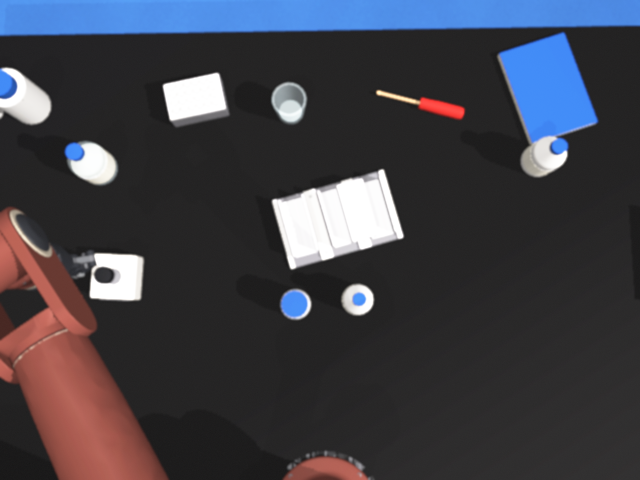

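View pics/t18o.png

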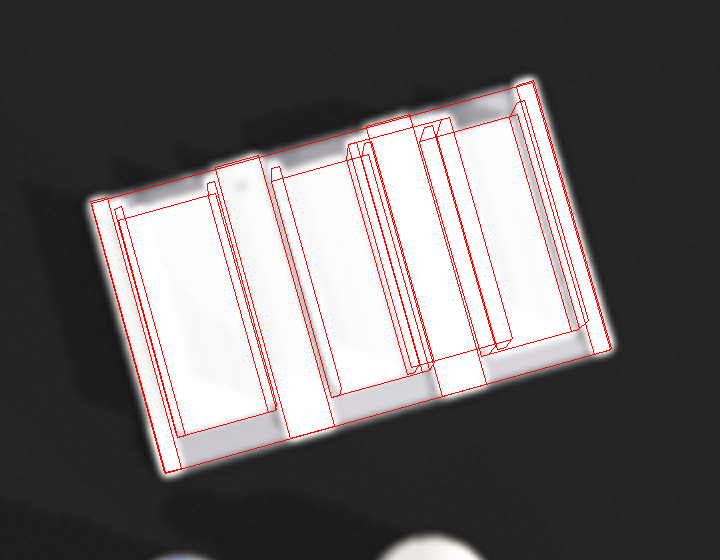

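Call:
carry_out --pt "-0.03 0 -1 0 0 0 0" --pt "0 0 -1 0 0 0 0" --pt "0 0 -1 0 0 0 0" --pt "0 0 -0.4 0 0 0 0" --pt "0 0 -0.2 0 0 0 0" --pt "0 0 -0.2 0 0 0 0" --pt "0 0 -0.2 0 0 0 0" --pt "0 0 -0.2 0 0 0 0" --pt "0 0 -0.2 0 0 0 0" --pt "0 0 -0.15 0 0 0 0" --pt "0 0 0 0 0 0 0" --pt "0 0 0 0 0 0 0"

```text
t: 42.55
tool_pos: [0.4851, 0.4256, 0.0932]
tool_rot: [3.116, 0.396, -0.0]
contact_force: [-0.3, 0.3, -0.8]
opening: 0.0002
```

```bash
python3 - <<'E'
from h import *
o,p,RT=shot("side"); print(np.round(o["tool_pos"],4),o["contact_force"]); cv2.imwrite("pics/s19.png",cv2.resize(p["frame"][290:470,180:340],None,fx=3.7,fy=3.3))
o,p,RT=shot("wrist"); cv2.imwrite("pics/w19.png",p["frame"])
E
```

```text
[0.4851 0.4256 0.0932] [-0.31895795  0.31839197 -0.83084988]
```

View pics/s19.png

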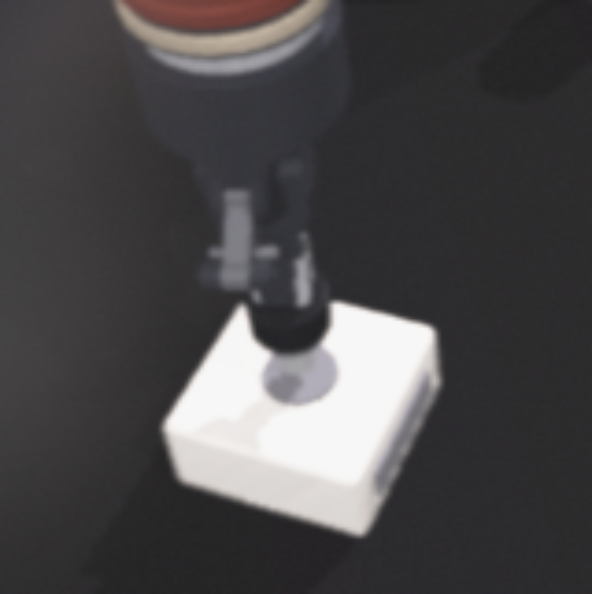

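View pics/w19.png

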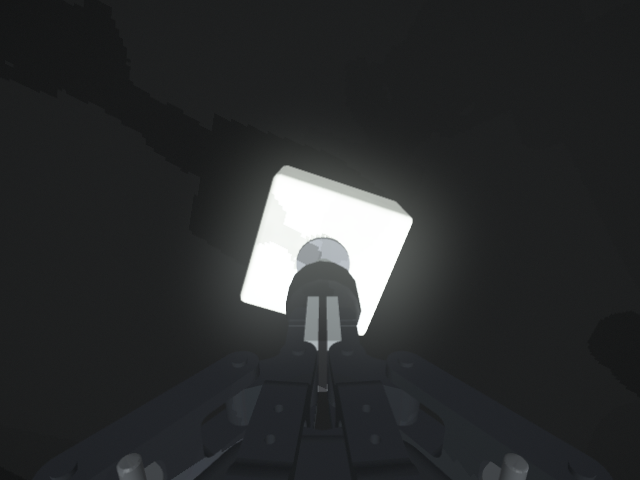

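Call:
carry_out --pt "0 0 -0.1 0 0 0 0" --pt "0 0 -0.1 0 0 0 0" --pt "0 0 0 0 0 0 0" --pt "0 0 0 0 0 0 0"

```text
t: 43.05
tool_pos: [0.4854, 0.4258, 0.0886]
tool_rot: [-3.116, -0.396, -0.001]
contact_force: [-0.3, 0.4, 3.1]
opening: -0.0002
```

Call:
carry_out --pt "0 0 -0.1 0 0 0 0" --pt "0 0 -0.1 0 0 0 0" --pt "0 0 -0.05 0 0 0 0" --pt "0 0 0 0 0 0 0" --pt "0 0 0 0 0 0 0" --pt "0 0 0 0 0 0 0"

```text
t: 43.65
tool_pos: [0.4852, 0.4256, 0.0818]
tool_rot: [-3.116, -0.396, -0.0]
contact_force: [1.0, 0.5, 2.3]
opening: -0.0001
```

Call:
carry_out --pt "0 0 -0.1 0 0 0 0" --pt "0 0 -0.1 0 0 0 0" --pt "0 0 -0.05 0 0 0 0" --pt "0 0 0 0 0 0 0" --pt "0 0 0 0 0 0 0"

```text
t: 44.15
tool_pos: [0.4852, 0.4256, 0.0755]
tool_rot: [-3.116, -0.396, -0.0]
contact_force: [1.8, 1.4, 4.0]
opening: 0.0002
```

```bash
python3 - <<'E'
from h import *
o,p,RT=shot("side"); print(np.round(o["tool_pos"],4),o["contact_force"]); cv2.imwrite("pics/s20.png",cv2.resize(p["frame"][290:470,180:340],None,fx=3.7,fy=3.3))
o,p,RT=shot("wrist"); cv2.imwrite("pics/w20.png",p["frame"])
E
```

```text
[0.4852 0.4256 0.0755] [1.81126452 1.39441445 3.99496504]
```

View pics/s20.png

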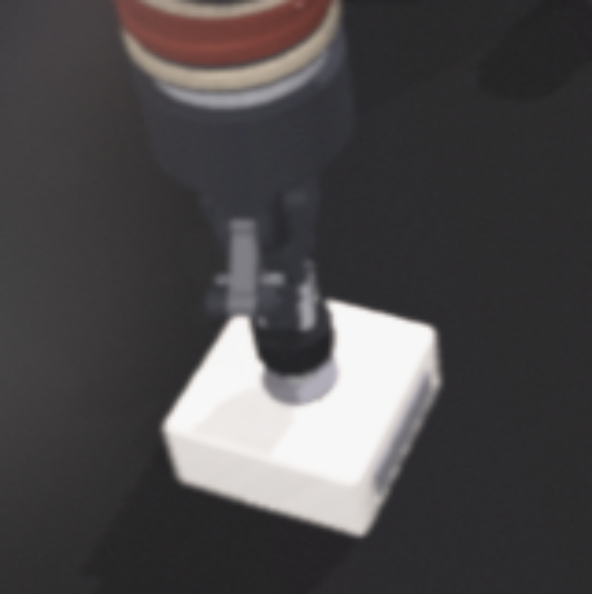

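View pics/w20.png

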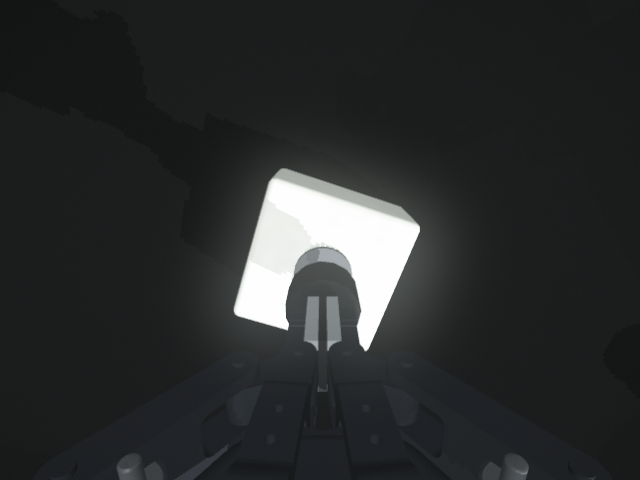

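Call:
carry_out --pt "0 0 -0.1 0 0 0 0" --pt "0 0 -0.1 0 0 0 0" --pt "0 0 -0.05 0 0 0 0" --pt "0 0 0 0 0 0 0" --pt "0 0 0 0 0 0 0"

```text
t: 44.75
tool_pos: [0.4851, 0.4255, 0.0691]
tool_rot: [3.116, 0.396, -0.0]
contact_force: [1.0, 0.9, 1.3]
opening: -0.0001
```

Call:
carry_out --pt "0 0 -0.1 0 0 0 0" --pt "0 0 -0.06 0 0 0 0" --pt "0 0 0 0 0 0 0" --pt "0 0 0 0 0 0 0"

```text
t: 45.15
tool_pos: [0.4853, 0.4257, 0.0686]
tool_rot: [3.116, 0.396, -0.0]
contact_force: [-5.5, -4.9, 16.4]
opening: 0.0005
```

```bash
python3 - <<'E'
from h import *
o,p,RT=shot("side"); print(np.round(o["tool_pos"],4),o["contact_force"]); cv2.imwrite("pics/s21.png",cv2.resize(p["frame"][290:470,180:340],None,fx=3.7,fy=3.3))
d=ctrl.mark_of(p,"knob_head"); print([(q["p"],np.array(q["position"])*[640,480]) for q in d])
E
```

```text
[0.4853 0.4257 0.0686] [-5.48765596 -4.87616295 16.36666455]
[(0.54, array([256.576, 388.512]))]
```

View pics/s21.png

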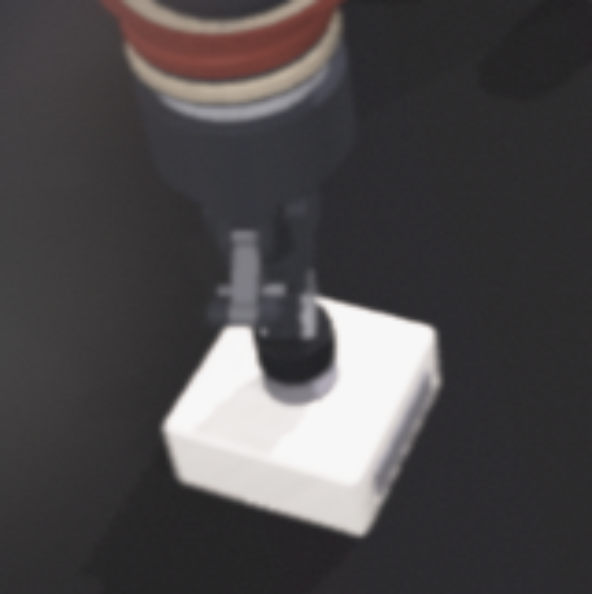

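Call:
carry_out --pt "0 0 -0.03 0 0 0 0" --pt "0 0 0 0 0 0 0" --pt "0 0 0 0 0 0 0" --pt "0 0 0.5 0 0 0 0" --pt "0 0 1 0 0 0 0" --pt "0 0 1 0 0 0 0" --pt "0 0 1 0 0 0 0" --pt "0 0 1 0 0 0 0" --pt "0 0 1 0 0 0 0" --pt "0 0 1 0 0 0 0" --pt "0 0 0 0 0 0 0"

```text
t: 46.35
tool_pos: [0.4864, 0.4265, 0.2312]
tool_rot: [-3.114, -0.396, -0.008]
contact_force: [0.1, 0.3, 1.1]
opening: 0.0002
```

```bash
python3 - <<'E'
from h import *
C=(.602,-.0368,.2526)
o,p,RT=shot("side"); print(np.round(o["tool_pos"],4),o["contact_force"]); cv2.imwrite("pics/s22.png",cv2.resize(p["frame"][190:470,180:420],None,fx=2.5,fy=2.14))
d=ctrl.mark_of(p,"knob_head"); print([(q["p"],np.array(q["position"])*[640,480]) for q in d])
o,p,RT=shot("top")
overlay(p,RT,[("cradle",C[0],C[1],.006,C[2]),("up",.6225,-.1169,.026,C[2]),("up",.602,-.0368,.026,C[2]),("up",.5823,.0453,.026,C[2]),("down",.6131,-.077,.030,C[2])],"pics/t22o.png",(250,150,430,290),4)
E
```

```text
[0.4864 0.4265 0.2312] [0.07036512 0.2819835  1.09940701]
[(0.58, array([258.688, 390.816]))]
```

View pics/s22.png

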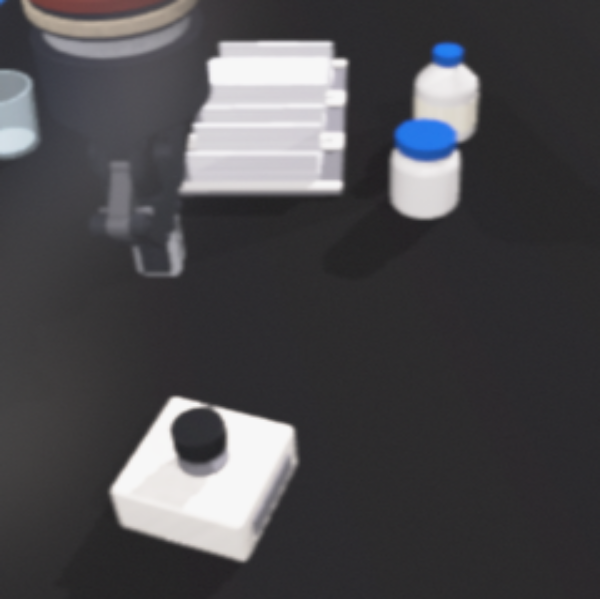

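View pics/t22o.png

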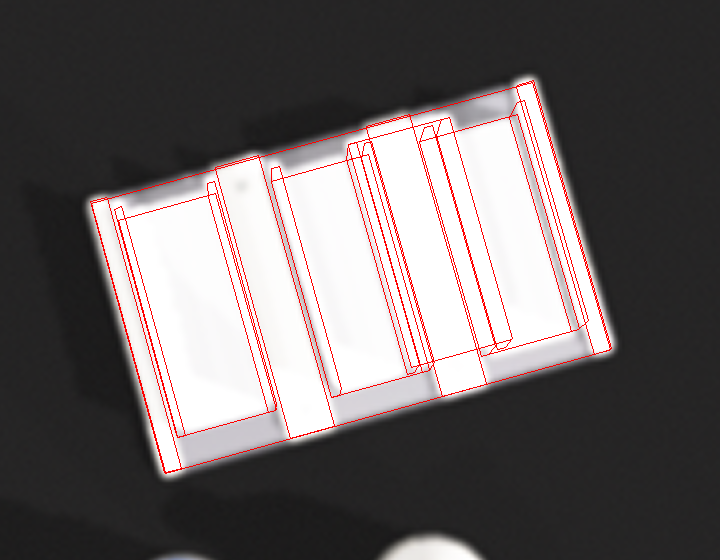

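```bash
python3 - <<'E'
from h import *
o,p,RT=shot("side"); a=cv2.imread("pics/side0.png")
f=lambda i:(cv2.cvtColor(i,cv2.COLOR_BGR2GRAY)[365:425,235:290]<60).astype(np.uint8)
for i in (a,p["frame"],cv2.imread("pics/s5.png")):
    m=f(i); n,l,s,c=cv2.connectedComponentsWithStats(m); print([(s[k].tolist(),c[k].round(1).tolist()) for k in range(1,n) if s[k][4]>80])
print(abs(a[365:425,245:285].astype(int)-p["frame"][365:425,245:285]).mean())
E
```

```text
[([0, 0, 55, 41, 1268], [26.5, 14.8])]
[([0, 0, 55, 31, 891], [26.8, 8.4]), ([14, 17, 21, 24, 393], [24.1, 28.4])]
[([0, 0, 55, 31, 1214], [25.9, 12.0])]
3.8305555555555557
```

```bash
python3 -c "
from station import ctrl
print(ctrl.finish_job()); o=ctrl.get_obs(); print(o['t'])"
```

```text
the job is handed in; nothing more can be done
None
the job is handed in; nothing more can be done
```

The job is done and handed in after about 47 s of robot time, but `finish_job()` gives no verdict, so I only have my own checks to go on.

**What I did**
- I laid one open-up channel in a groove.
- I pulled the knob out about 24.5 mm. It was hard on its stop at 26 N.
- I laid the other two open-up channels. Only one open-down channel was present, and I set it over the minus pair (`pair_minus`).
- With the knob still out and the stack complete, I pushed the knob home with closed fingers. It was on its stop at 16 N.
- I then moved the arm clear.

**What the last checks showed**
- **Channels:** the last top-camera overlay fits all four channels on their spots. The open-down channel made contact at the expected full depth. When I let go, the gripper was within about 1 mm of each intended position across the grooves.
- **Knob:** its outline in the side image reaches the same row as at the start.
- **Jar and bottle:** they are still standing where they were.

**What disagreed**
- Wrist- and top-camera fits differed by up to about 3 mm and 0.03 rad.
- One wrist fit of the open-down channel failed because of glare. I relied on the top-camera fit and the picture for that grasp.
- The knob's home stop came at a tool height of 69 mm, not the 90 mm I expected from the geometry. I went by the force and the images instead.

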